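Click the drive cassette into the test dock

TASK

Take the dark drive cassette with the orange edge out of its rack and put it upright into the test dock's slot, orange edge towards the dock's sprung ball, then press it gently down until the ball clicks into its notch and holds it fully home. Stop pressing as soon as it bottoms (never force it), let go, and leave the spare cassette and the other things on the bench where they are.

Things in the scene. Friction and masses are not known exactly. Their poses are not given: they have to be found in the camera images.
- cassette_mid (a point): centre of the drive cassette to load: dark grey upright box 24 (its x) x 76 (its y) x 140 mm (its z, up), 0.18 to 0.34 kg, grey plates with an orange patch on the two broad faces, orange patch on top. Its +y edge is striped orange and holds the notch. It stands in the rack; grip it across the 24 mm near the top
- notch (a point): middle of the notch for the ball in the cassette's +y (orange) edge, 44 mm above its underside: 6 mm deep, 15 mm high, right across the 24 mm. The foot of this edge is bevelled, 6.5 mm over a height of 13 mm. The opposite edge is plain
- dock: the test dock, fixed on the bench: dark housing with a slot open upwards. Origin: slot centre in plan, at bench level; z up. Slot 26 mm (its x) x 78 mm (its y), rim 110 mm above the bench, walls 10 mm, base plate 100 x 150 x 10 mm
- dock_mouth (a point): centre of the slot's mouth, at rim height. The top 8 mm is a bright lead-in bevel, 4 mm wider on every side. The depth of ball, lifter and stop (set together, not moving in use) differs from dock to dock within 30 mm and is not reported, so it must be felt: held home, the cassette's top stands somewhere from 46 to 80 mm above the rim. More than 28 N on the dock damages it
- ball_side (a point): point at rim height over the silver ball housing on the slot's +y end (y = 49 to 71 mm). A slick sprung ball, 14 mm across, looks 5 mm into the slot 18 to 48 mm below the rim; passing it takes 4 to 11 N down. From 7 mm before home a sprung lifter pushes up 3.5 to 6 N, so only a clicked cassette stays. At home it meets a rubber stop: 5 N per mm for 3 mm, then hard
- ball (a joint): how far the dock's sprung ball is pushed back (m): 0 = fully out (also when nothing is in the slot), about 0.004 while the cassette's edge slides over it, near 0 again once it has clicked into the notch
- rack: black cassette rack fixed to the bench, 46 x 200 mm, 36 mm high; two pockets 28 x 80 mm, 30 mm deep, floor 6 mm above the bench, 50 mm either way from the centre along the rack's y. Origin: centre of its underside
- spare_mid (a point): centre of the spare cassette in the other pocket, same outer size, light grey with blue patches, no notch: leave it
- driver: red-handled screwdriver lying on the bench, about 190 mm long: leave it. Origin on its underside
- board: loose green circuit board 100 x 140 mm, up to 17 mm high: leave it. Origin: centre of its underside
- tray: small yellow tray with screws, 90 x 70 x 22 mm: leave it. Origin: centre of its underside

How it is judged (in metres and radians):
On the way, in this order (a step that is already met when the one before it is completed fails the run):
1. the cassette is lifted clear of the rack (height (world z) of cassette_mid above 0.13 m), for 0.1 s.
2. the cassette's foot is in the slot of the dock (z of cassette_mid in the frame of dock below 0.17 m and horizontal distance between cassette_mid and dock below 0.008 m), for 0.1 s.
At the end, for the whole second after the job is handed in: The cassette stands in the dock's slot (centre within 6 mm of the slot's centre in plan, upright within 0.06 rad, its centre less than 122 mm above the bench), the ball has sprung back out into its notch (pushed back less than 1.5 mm), and it is released and at rest (z of cassette_mid in the frame of dock below 0.122 m and horizontal distance between cassette_mid and dock below 0.006 m and angle between the z axis of cassette_mid and the z axis of dock, either way round below 0.06 rad and value of joint ball below 0.0015 m and linear speed of cassette below 0.01 m/s); the robot touches nothing.
It fails at once if the cassette is forced: more than 28 N between it and the dock (contact force between cassette and dock above 28 N).
It fails at once if the spare cassette is moved by more than 20 mm (distance of spare_mid from where it was at the start of the episode above 0.02 m).
It fails at once if the screwdriver, circuit board or tray is moved by more than 25 mm (distance of any of driver, board, tray from where it was at the start of the episode above 0.025 m).
It also fails if it takes over 51 s, if anything falls off the work surface, if the arm or the gripper's body presses on something with over 40 N, if the wrist force passes 120 N, or if a joint passes its speed limit or range.

ROBOT

A 6-joint arm with a two-finger parallel gripper is mounted at the origin on the work surface. World frame = base frame: x ahead of the robot, y to its left, z up, the work surface at z = 0. Lengths are in mm, angles in rad, forces in N, time in s.
With the tool pointing down it reaches from about 275 to 850 mm from the base axis. Payload 19 kg.
Tool frame: the origin (TCP) lies at the very end of the fingers, on their centre line; the grasp point (between the pads) lies 19 mm behind it (ctrl.grip_point_offset is the z of the grasp point in the tool frame, in mm); z points along the fingers, y is the direction in which the jaws open and shut (so a half turn about z gives the same grasp; the last joint's range is limited). The gripper opens to 85 mm and grips with 20 to 120 N. Pads are 22 mm wide; open, the fingers measure 114 mm over their backs; the gripper's body (76 mm by 85 mm) begins 54 mm behind the grasp point. The pads swing forward as they close: fully open they stand 13 mm farther back than shut.
Start: joints at [-1.33, 0.15, 1.437, -0, 1.554, -0.134], TCP at [210.471, -535.06, 206.167] pointing down, gripper open.
Joint ranges: [-2.8, 2.8], [-0.68, 2.1], [0.12, 2.68], [-1.39, 4.53], [0.16, 2.79], [-2.81, 2.81]. Speed limits (rad/s): [1.89, 1.89, 2.22, 3.01, 3.01, 3.01].

INTERFACE

Orientations are given as [roll, pitch, yaw] about the fixed x, y, z axes, in that order (R = Rz(yaw) Ry(pitch) Rx(roll)).
In Python, from cell import ctrl, imaging, finder gives the robot as it stands.
- The arm moves only by the tool carry_out, never from a script. Its argument "rows" is a list of rows, each a list of 7 numbers: the shift along the tool's x, y, z in cm, then the turn, a rotation vector about the tool's x, y, z in degrees, then the finger opening in cm, from 0 to 8.54. A call has 1 to 10 rows; each row is the pose to reach, as a shift and turn from the pose commanded when the call began, along the tool's axes at that moment; what a row does not reach only later rows make up. A row lasts 1/12 s, in which the tool goes at most 41.7 mm and 7.16 degrees, less where a joint would pass 70% of its speed; a pose out of reach is approached as far as the arm can. A call with a gripper value outside its range is refused whole. The fingers move at their own pace and stop on an object; the grip force is fixed at half the most. Time passes only in rows, so rows that repeat a pose let the fingers close. It gives the time, the measured TCP pose, the force and the opening at its end, in the units of the state.
- ctrl.sense(): the state, without advancing time (a new reading comes with each control period).
- imaging.read_camera(name): name is "side" or "top"; returns the picture (420x560x3 uint8, red, green, blue); there is no depth.
- imaging.calibration(name): a dict with "fx", "fy", "cx", "cy" (pixels), "extrinsics" (4x4, takes a point from world to camera coordinates). Camera axes: x right, y up, looking along -z (the intrinsics and any distortion apply to the point x, -y, -z); pixel columns grow to the right and rows downward; lengths in mm; the calibration is good to about 2 mm. A picture is of the moment at which its call begins. calibration takes no time and is no camera call.
- ctrl.job_done(): hands the job in, once; it reports no verdict.
Trained networks look in the newest picture that a camera, given by its name, has taken for a name from the list of things; names that differ only in an ending like _2 or _b are one class to them, and where a whole thing is asked for, a point or a joint stands for the part that bears it (a point fixed in the world has none). Each returns a list of dicts, best first, with "score" (0 to 1); they miss things now and then, are a little off and sometimes report something else, mostly with a low value. They report only what shows in the picture. A call takes as long as a camera call.
- finder.recognise(camera, query): "centre" ([x, y, z] in mm, in world coordinates, good to about 4 mm: the middle of the surface that is visible of it).
- finder.trace(camera, query): "region" (420x560 bool, what is visible of it).
- finder.place_of(camera, query): "centre" ([x, y, z] in mm, in world coordinates, good to about 4 mm: a listed point, or the origin of a listed thing).
The state is a dict: "t": time; "qpos": joint angles; "qd": joint speeds; "joint_torque": joint torques, N m; "position": TCP position; "orientation": TCP orientation; "wrist_force": force on the tool from outside, world axes, zero at the start; "torque": the same for the moment, N m; "gripper_width": finger opening in mm.
Only numpy, scipy, OpenCV 4.12 (cv2) and the standard library are available. Lean on these libraries where they do the work, as an engineer would, in place of code of your own. Each camera call takes 0.05 s, during which the arm holds its last target.

## Working session

There is one attempt and no reset: what is moved stays moved. The work goes in short steps, Python scripts to look and compute and a tool call to move; the robot and the scene stay as the last step left them, time stands still between calls to the robot, and variables do not carry over. Pictures are saved under pics/ and viewed, and the job is handed in when it is done.

Besides the shell and the picture viewer there is one more tool, called after "Request:" by a JSON object that holds its "op" and its "data", one argument or row to a line. carry_out: Moves the arm, as the interface text tells. Its arguments: {"type":"object","properties":{"rows":{"type":"array","items":{"type":"array","items":{"type":"number"}}}},"required":["rows"]}

```bash
ls; mkdir -p pics
cat > h.py <<'E'
import numpy as np, cv2
from cell import ctrl, imaging, finder
def proj(c,p):
    k=imaging.calibration(c); E=np.array(k["extrinsics"]); q=E@np.append(p,1)
    return np.array([k["cx"]+k["fx"]*q[0]/-q[2], k["cy"]+k["fy"]*(-q[1])/-q[2]])
def ray(c,uv,z):
    k=imaging.calibration(c); E=np.array(k["extrinsics"]); R=E[:3,:3]; o=-R.T@E[:3,3]
    d=R.T@np.array([(uv[0]-k["cx"])/k["fx"],-(uv[1]-k["cy"])/k["fy"],-1])
    return o+d*(z-o[2])/d[2]
def save(c,n,draw=None):
    im=imaging.read_camera(c); cv2.imwrite("pics/"+n,im[:,:,::-1]); return im
E
python3 - <<'E'
from h import *
print(ctrl.sense())
for c in("side","top"):
    save(c,c+"0.png"); k=imaging.calibration(c); print(c,k)
    for q in("cassette_mid","notch","dock","dock_mouth","ball_side","rack","spare_mid"):
        try: print(q,[(np.round(r["centre"],1).tolist(),round(r["score"],2)) for r in finder.place_of(c,q)][:3])
        except Exception as e: print(q,e)
print(ctrl.sense()["t"], ctrl.grip_point_offset)
E
```

```text
pics
{'t': 0.0, 'qpos': array([-1.33000341e+00,  1.50983233e-01,  1.43801184e+00,  2.83474624e-05,
        1.55382115e+00, -1.34008225e-01]), 'qd': array([-0.0004023 , -0.00085384,  0.00059869,  0.00214595, -0.00097501,
       -0.00030893]), 'joint_torque': array([ 1.90910658e-03, -7.13060904e+01, -5.70862806e+01, -1.84991509e-04,
        9.02852509e-03,  3.23869494e-05]), 'position': array([ 210.42021232, -534.8182278 ,  205.58661897]), 'orientation': array([-3.14038384e+00, -1.91566188e-04,  3.74800523e-01]), 'wrist_force': array([ 0.08207285,  0.1971336 , -0.40004537]), 'torque': array([-0.05831434, -0.05435097, -0.01790783]), 'gripper_width': 85.15130409189031}
side {'fx': 485.6307356332021, 'fy': 485.6307356332021, 'cx': 283.4498698458604, 'cy': 219.0545903229499, 'extrinsics': array([[-8.50975096e-01, -5.25180810e-01, -5.14805621e-03,
         5.00984050e+02],
       [ 3.20035503e-01, -5.26290693e-01,  7.87778765e-01,
        -2.50171250e+02],
       [-4.16435664e-01,  6.68732550e-01,  6.15936778e-01,
        -9.22271353e+02],
       [ 0.00000000e+00,  0.00000000e+00,  0.000000
[... 505 characters left out ...]
[-7.92509962e-03, -9.99729803e-01,  2.18520835e-02,
         7.78279921e+00],
       [ 9.98931283e-01, -6.91987929e-03,  4.56990918e-02,
        -5.56927854e+02],
       [-4.55355303e-02,  2.21908997e-02,  9.98716216e-01,
        -8.10158533e+02],
       [ 0.00000000e+00,  0.00000000e+00,  0.00000000e+00,
         1.00000000e+00]])}
cassette_mid [([511.7, -231.1, 79.0], 0.95), ([536.4, 119.8, -2.1], 0.68), ([503.3, -181.4, -1.7], 0.15)]
notch [([508.7, -192.5, 49.9], 0.75)]
dock [([534.5, 121.5, -2.6], 0.74)]
dock_mouth [([535.3, 122.9, 110.8], 0.8)]
ball_side [([527.8, 180.6, 111.9], 0.96)]
rack [([506.6, -180.9, 0.6], 0.63)]
spare_mid [([507.9, -132.6, 73.1], 0.59)]
0.8 -18.700000000000003
```

View pics/side0.png

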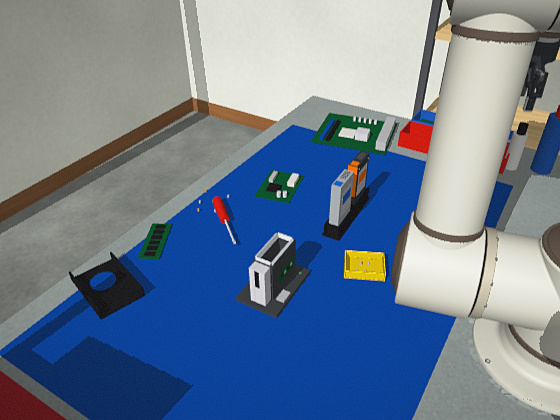

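View pics/top0.png

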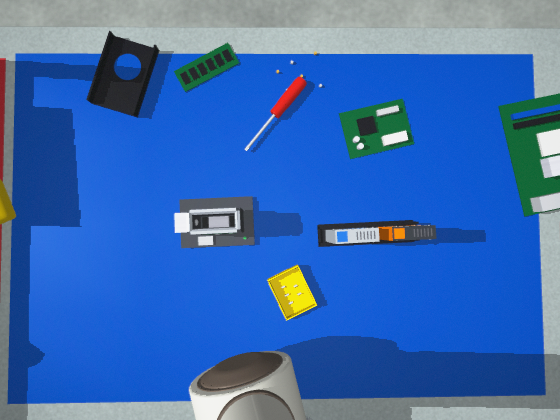

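Run:
```python
import cv2,numpy as np
t=cv2.imread("pics/top0.png"); s=cv2.imread("pics/side0.png")
a=cv2.resize(t[180:280,165:265],None,fx=4,fy=4,interpolation=cv2.INTER_CUBIC)
b=cv2.resize(t[190:290,310:450][:,:],None,fx=4,fy=4,interpolation=cv2.INTER_CUBIC)[:400,:400*1]
b=cv2.resize(t[185:275,310:445],(600,400),interpolation=cv2.INTER_CUBIC)
c=cv2.resize(s[140:245,315:385],(400,600),interpolation=cv2.INTER_CUBIC)
d=cv2.resize(s[225:325,230:320],(360,400),interpolation=cv2.INTER_CUBIC)
cv2.imwrite("pics/a.png",a);cv2.imwrite("pics/b.png",b);cv2.imwrite("pics/c.png",c);cv2.imwrite("pics/d.png",d)
```

```text
(no output)
```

View pics/a.png

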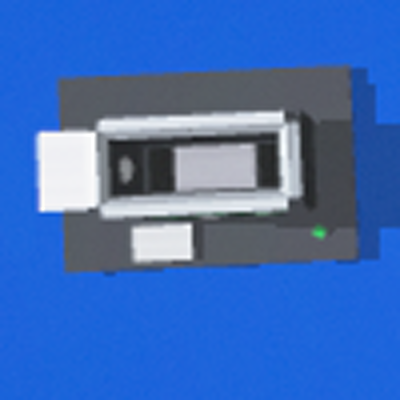

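View pics/b.png

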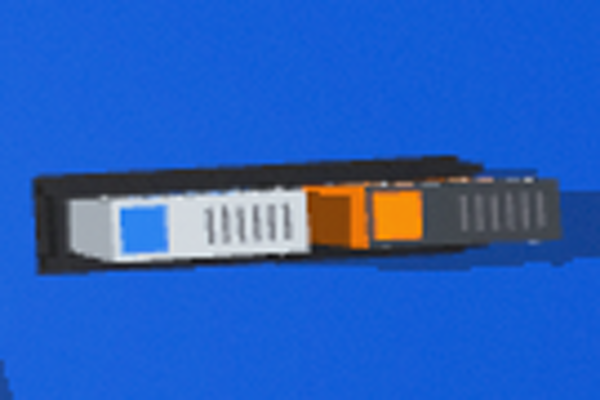

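View pics/c.png

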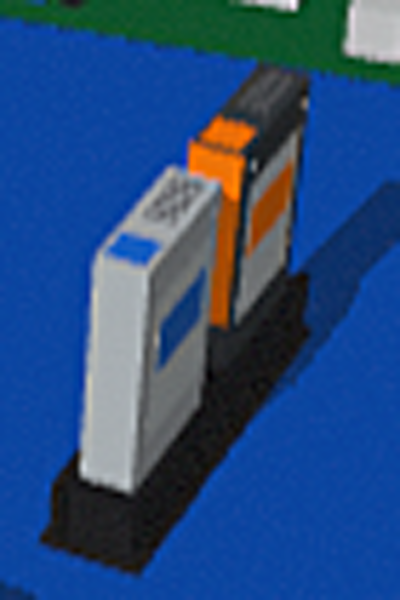

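View pics/d.png

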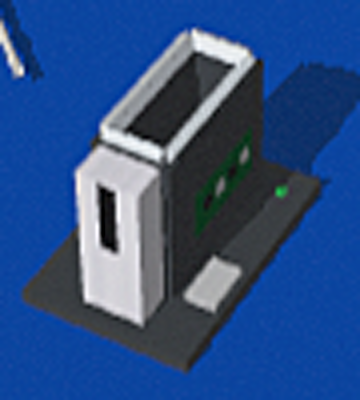

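```bash
cat > meas.py <<'E'
from h import *
def fit(px,z,name):
    P=np.array([ray("top",p,z)[:2] for p in px]) # TL,TR,BR,BL ; image right=-y, up=+x
    c=P.mean(0); ex=(P[0]+P[1]-P[2]-P[3])/2; ey=(P[0]+P[3]-P[1]-P[2])/2
    print(name,c.round(1),"sx",np.linalg.norm(ex).round(1),"sy",np.linalg.norm(ey).round(1),"yaw(deg) from y",np.degrees(np.arctan2(-ey[0],ey[1])).round(2),"from x",np.degrees(np.arctan2(ex[1],ex[0])).round(2))
A=lambda u,v:((u+.5)/4+165-.5,(v+.5)/4+180-.5)
B=lambda u,v:((u+.5)/4.444+310-.5,(v+.5)/4.444+185-.5)
fit([A(58,78),A(352,66),A(357,260),A(66,272)],10,"base")
fit([A(108,140),A(278,134),A(280,191),A(110,198)],102,"slot")
fit([B(368,190),B(557,180),B(560,240),B(370,247)],146,"cass top")
fit([B(112,200),B(304,190),B(308,251),B(116,262)],146,"spare top")
E
python3 - <<'E'
from meas import *
import cv2
t=imaging.read_camera("top")
g=cv2.cvtColor(t,cv2.COLOR_RGB2HSV)
# base plate: non-blue dark region -> min area rect
m=((g[:,:,1]<110)|(g[:,:,2]<60))[180:280,165:262].astype(np.uint8)
for nm,(r0,r1,c0,c1) in {"base":(190,252,178,257),"cass":(220,245,392,440)}.items():
    for q in ("cassette_mid","dock"):
        pass
r=finder.trace("top","cassette_mid"); print([(x["score"],x["region"].sum(),cv2.minAreaRect(np.argwhere(x["region"])[:,::-1].astype(np.float32))) for x in r][:2])
r=finder.trace("top","dock"); print([(x["score"],x["region"].sum(),cv2.minAreaRect(np.argwhere(x["region"])[:,::-1].astype(np.float32))) for x in r][:2])
E
```

```text
base [532.5 126.3] sx 99.6 sy 149.8 yaw(deg) from y 1.92 from x 1.85
slot [532.5 121.2] sx 26.2 sy 77.3 yaw(deg) from y 1.76 from x 1.95
cass top [ 508.7 -231.4] sx 22.8 sy 74.5 yaw(deg) from y 2.07 from x 1.11
spare top [ 505.1 -132. ] sx 23.9 sy 75.0 yaw(deg) from y 2.63 from x 2.76
[(0.94, np.int64(791), ((407.01593017578125, 232.6048583984375), (14.468674659729004, 56.191070556640625), 88.49256896972656))]
[(0.82, np.int64(3550), ((213.69451904296875, 221.89027404785156), (48.58930206298828, 78.80156707763672), 87.1375961303711))]
```

```bash
cat > plan.py <<'E'
from h import *
from scipy.spatial.transform import Rotation as Ro
def rel(cmdpos,cmdyaw_deg,pos,yaw_deg,tilt=None):
    R0=Ro.from_euler("xyz",[180,0,cmdyaw_deg],degrees=True); R1=Ro.from_euler("xyz",[180,0,yaw_deg],degrees=True)
    d=R0.inv().apply(np.array(pos)-np.array(cmdpos))/10
    print("shift cm",d.round(2),"turn",(R0.inv()*R1).as_rotvec(degrees=True).round(2))
E
python3 - <<'E'
from plan import *
s=ctrl.sense(); print(s["position"],np.degrees(s["orientation"]))
rel([210.471,-535.06,206.167],np.degrees(-1.33+0.134)+90,[509.5,-231.2,216],92)
E
```

```text
[ 210.48421881 -535.04097667  206.1486045 ] [-1.79990275e+02 -1.76822610e-03  2.14750821e+01]
shift cm [ 38.95 -17.33  -0.98] turn [  0.     0.   -70.53]
```

Request:
{"op": "carry_out", "data": {
  "rows": [
    [5,-2.2,-1,0,0,-10,8.5],
    [10,-4.4,-1,0,0,-20,8.5],
    [15,-6.7,-1,0,0,-30,8.5],
    [20,-8.9,-1,0,0,-40,8.5],
    [25,-11.1,-1,0,0,-50,8.5],
    [30,-13.4,-1,0,0,-60,8.5],
    [35,-15.6,-1,0,0,-70.5,8.5],
    [38.95,-17.33,-1,0,0,-70.5,8.5],
    [38.95,-17.33,-1,0,0,-70.5,8.5],
    [38.95,-17.33,-1,0,0,-70.5,8.5]
  ]
}}

```text
t: 1.78
position: [503.4, -236.8, 216.4]
orientation: [3.141, 0.0, 1.612]
wrist_force: [0.5, -0.2, 0.5]
gripper_width: 84.8
```

Run:
```python
from plan import *
save("side","s1.png"); im=save("top","t1.png")
print([(r["centre"],r["score"]) for r in finder.place_of("side","cassette_mid")])
s=ctrl.sense(); print(s["position"],np.degrees(s["orientation"]))
rel(s["position"],np.degrees(s["orientation"][2]),[509.3,-231.2,120],92)
```

```text
[([513.8, -229.0, 79.0], 0.62)]
[ 503.68620352 -236.35929976  215.9713878 ] [-1.79991150e+02 -2.58882126e-02  9.22536130e+01]
shift cm [0.49 0.58 9.6 ] turn [ 0.   -0.    0.25]
```

View pics/s1.png

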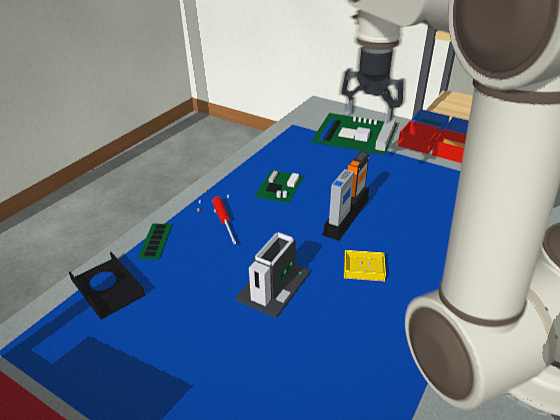

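Run:
```python
from plan import *
for p in ([503.7,-236.4,216],[509.3,-231.2,146],[509.3,-231.2,216],[210.5,-535,206]): print(p,proj("side",p),proj("top",p))
```

```text
[503.7, -236.4, 216] [365.45549026 132.76071309] [433.71586173 236.59825258]
[509.3, -231.2, 146] [359.69485209 158.49810836] [413.89381129 232.48966657]
[509.3, -231.2, 216] [362.38735132 133.07201728] [430.31248996 233.02166897]
[210.5, -535, 206] [518.96798905 116.88741655] [625.05430885 422.64058371]
```

View pics/t1.png

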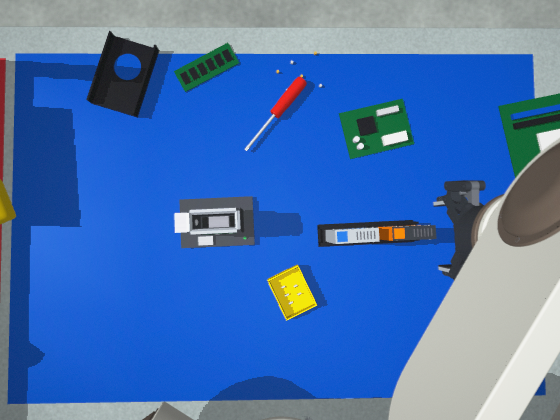

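Run:
```python
from plan import *
im=imaging.read_camera("side"); s=ctrl.sense(); print(s["t"],s["position"],s["qd"].round(3))
o=im[40:190,300:440].copy(); o=cv2.resize(o[:,:,::-1],None,fx=4,fy=4,interpolation=cv2.INTER_CUBIC)
for p in (s["position"],s["position"]+[42,0,13],s["position"]+[-42,0,13]):
    u=(proj("side",p)-[300,40])*4; cv2.drawMarker(o,tuple(u.astype(int).tolist()),(0,255,255))
cv2.imwrite("pics/z1.png",o)
```

```text
1.9833 [ 502.67981676 -237.73082164  215.96873959] [-0.046 -0.01   0.01  -0.005  0.002  0.006]
```

View pics/z1.png

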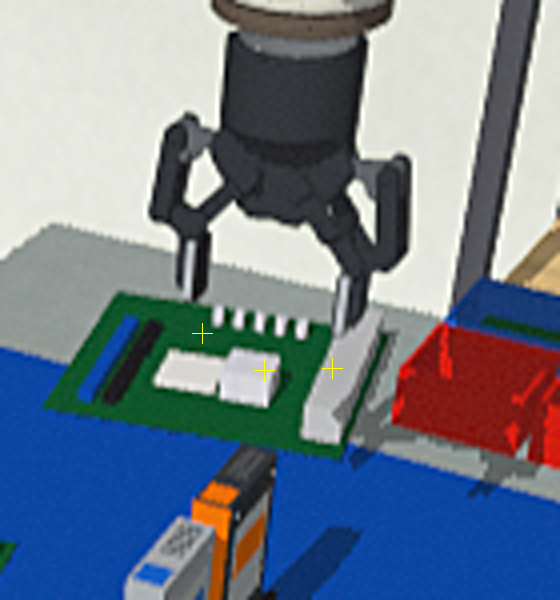

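Request:
{"op": "carry_out", "data": {
  "rows": [
    [0.5,0.6,0,0,0,0,2.4],
    [0.5,0.6,0,0,0,0,2.4],
    [0.5,0.6,0,0,0,0,2.4],
    [0.5,0.6,0,0,0,0,2.4],
    [0.5,0.6,0,0,0,0,2.4],
    [0.5,0.6,0,0,0,0,2.4],
    [0.5,0.6,0,0,0,0,2.4],
    [0.5,0.6,0,0,0,0,2.4],
    [0.5,0.6,0,0,0,0,2.4],
    [0.5,0.6,0,0,0,0,2.4]
  ]
}}

```text
t: 2.82
position: [508.0, -233.4, 216.2]
orientation: [-3.142, -0.0, 1.605]
wrist_force: [1.5, 0.3, 0.2]
gripper_width: 24.0
```

Run:
```python
from plan import *
ims=[imaging.read_camera("side"),imaging.read_camera("top")]; s=ctrl.sense(); print(s["t"],s["position"],np.degrees(s["orientation"]),s["gripper_width"],s["qd"].round(3))
o=[]
for c,im,(r,k) in zip(("side","top"),ims,((60,300),(170,370))):
    z=cv2.resize(im[r:r+120,k:k+100,::-1].copy(),None,fx=4,fy=4,interpolation=cv2.INTER_CUBIC)
    for p in (s["position"],s["position"]+[0,0,20]):
        u=(proj(c,p)-[k,r])*4; cv2.drawMarker(z,tuple(u.astype(int).tolist()),(0,255,255))
    o.append(z)
cv2.imwrite("pics/z2.png",np.hstack(o))
```

```text
2.9167 [ 508.03138912 -233.35344538  216.16267527] [-1.79997532e+02 -7.46236212e-03  9.19746259e+01] 23.69883582815188 [ 0.002  0.001 -0.001 -0.001  0.     0.001]
```

View pics/z2.png

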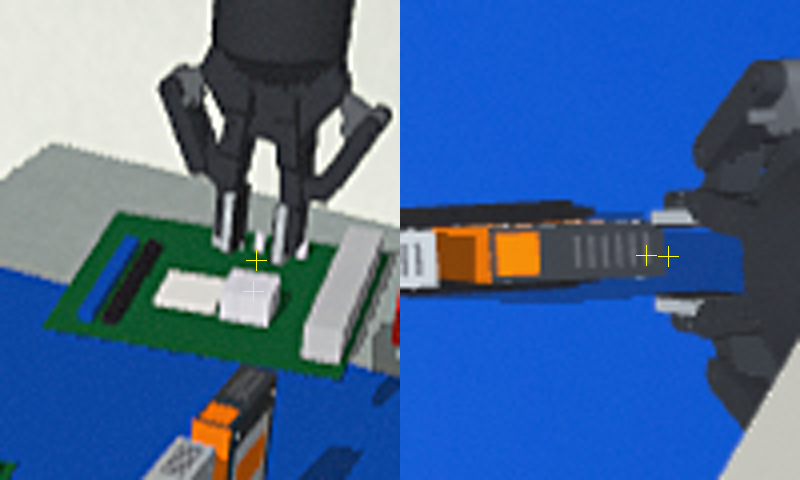

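Request:
{"op": "carry_out", "data": {
  "rows": [
    [0.2,0.1,0,0,0,0,6],
    [0.2,0.1,0,0,0,0,6],
    [0.2,0.1,0,0,0,0,6],
    [0.2,0.1,2,0,0,0,6],
    [0.2,0.1,4,0,0,0,6],
    [0.2,0.1,6,0,0,0,6],
    [0.2,0.1,8,0,0,0,6],
    [0.2,0.1,9,0,0,0,6],
    [0.2,0.1,10,0,0,0,6],
    [0.2,0.1,10,0,0,0,6]
  ]
}}

```text
t: 3.75
position: [508.5, -231.0, 114.7]
orientation: [-3.14, -0.001, 1.605]
wrist_force: [-1.0, 0.5, -0.0]
gripper_width: 59.9
```

```bash
cat > look.py <<'E'
from plan import *
import sys
def look(n,ctr=None,h=100,w=100):
    s=ctrl.sense(); p0=s["position"] if ctr is None else ctr
    ims=[imaging.read_camera("side"),imaging.read_camera("top")]; s=ctrl.sense()
    print(s["t"],s["position"].round(2),np.degrees(s["orientation"]).round(2),s["gripper_width"].round(2),s["qd"].round(3),s["wrist_force"].round(2))
    o=[]
    for c,im in zip(("side","top"),ims):
        u=proj(c,p0).astype(int); k=int(np.clip(u[0]-w//2,0,560-w)); r=int(np.clip(u[1]-h//2,0,420-h))
        print(c,"offset",k,r)
        z=cv2.resize(im[r:r+h,k:k+w,::-1].copy(),None,fx=4,fy=4,interpolation=cv2.INTER_CUBIC)
        v=(proj(c,s["position"])-[k,r])*4; cv2.drawMarker(z,tuple(v.astype(int).tolist()),(0,255,255))
        o.append(z)
    cv2.imwrite("pics/"+n,np.hstack(o))
E
python3 -c "
from look import *
look('z3.png')"
```

```text
Traceback (most recent call last):
  File "look.py", line 6, in look
    print(s["t"],s["position"].round(2),np.degrees(s["orientation"]).round(2),s["gripper_width"].round(2),s["qd"].round(3),s["wrist_force"].round(2))
                                                                              ^^^^^^^^^^^^^^^^^^^^^^^^
AttributeError: 'float' object has no attribute 'round'
```

```bash
sed -i 's/s\["gripper_width"\].round(2)/round(float(s["gripper_width"]),2)/' look.py
python3 -c "
from look import *
look('z3.png')"
```

```text
3.95 [ 509.44 -231.62  117.32] [1.7993e+02 4.0000e-02 9.1970e+01] 60.01 [ 0.    -0.001  0.001 -0.001 -0.003 -0.001] [ 0.07 -0.6  -0.07]
side offset 308 118
top offset 358 182
```

View pics/z3.png

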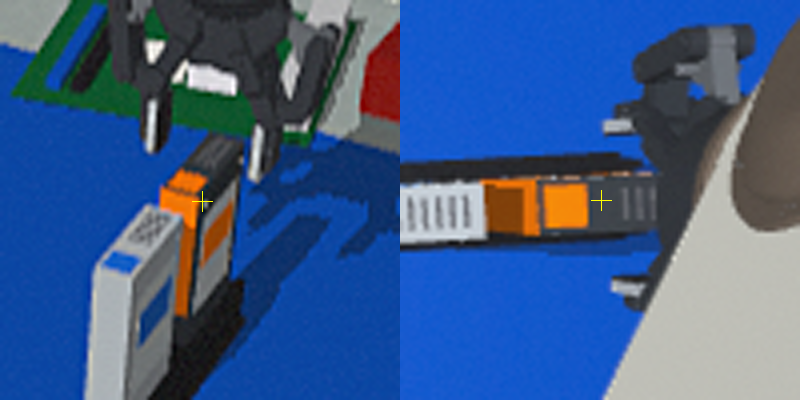

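Request:
{"op": "carry_out", "data": {
  "rows": [
    [0,0,0.7,0,0,0,6],
    [0,0,1.3,0,0,0,6],
    [0,0,1.3,0,0,0,4],
    [0,0,1.3,0,0,0,4],
    [0,0,1.3,0,0,0,3.4],
    [0,0,1.3,0,0,0,3.4],
    [0,0,1.3,0,0,0,3.4]
  ]
}}

```text
t: 4.53
position: [509.1, -231.4, 103.4]
orientation: [3.141, 0.0, 1.605]
wrist_force: [-0.7, -0.2, -1.0]
gripper_width: 34.3
```

```bash
python3 -c "
from look import *
look('z4.png')"
```

```text
4.6333 [ 509.04 -231.37  103.36] [179.99   0.    91.98] 33.96 [-0.001  0.002 -0.001 -0.001 -0.001  0.003] [-0.33  0.23  0.1 ]
side offset 308 123
top offset 355 182
```

View pics/z4.png

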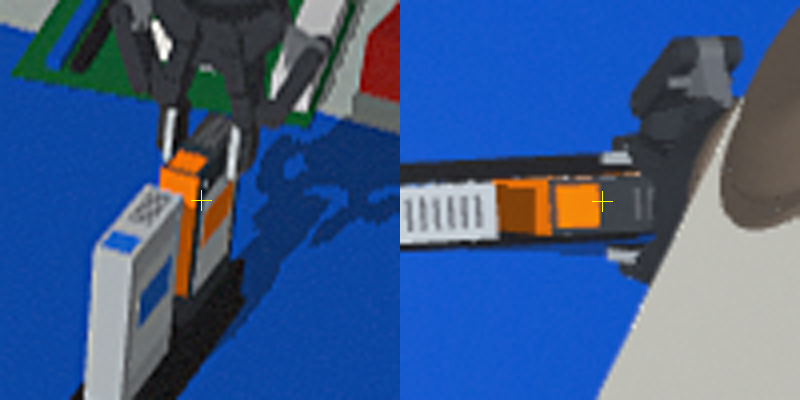

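Request:
{"op": "carry_out", "data": {
  "rows": [
    [0,0,0,0,0,0,2.8],
    [0,0,0,0,0,0,2.4],
    [0,0,0,0,0,0,2.0],
    [0,0,0,0,0,0,1.5],
    [0,0,0,0,0,0,1.5],
    [0,0,0,0,0,0,1.5],
    [0,0,0,0,0,0,1.5]
  ]
}}

```text
t: 5.22
position: [509.2, -231.4, 103.5]
orientation: [3.141, 0.0, 1.605]
wrist_force: [0.6, 0.0, 4.5]
gripper_width: 22.5
```

```bash
python3 -c "
from look import *
look('z5.png')"
```

```text
5.3167 [ 509.19 -231.46  103.5 ] [1.7996e+02 2.0000e-02 9.1970e+01] 22.79 [ 0.001  0.001  0.001 -0.     0.    -0.   ] [0.34 0.11 5.75]
side offset 308 123
top offset 355 182
```

View pics/z5.png

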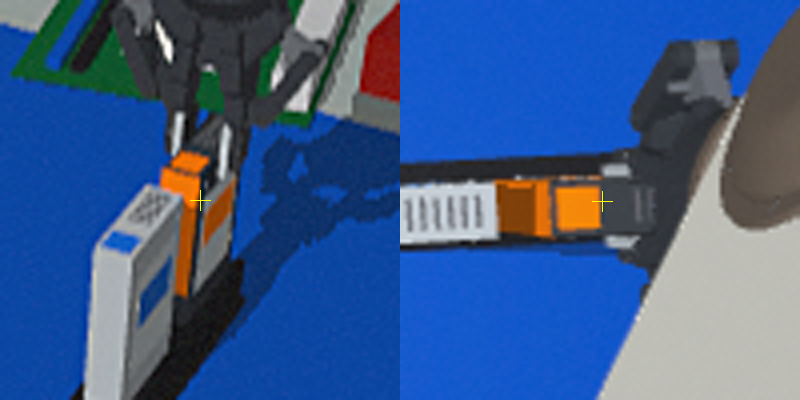

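Request:
{"op": "carry_out", "data": {
  "rows": [
    [0,0,-0.5,0,0,0,1.5],
    [0,0,-1.5,0,0,0,1.5],
    [0,0,-3,0,0,0,1.5],
    [0,0,-5,0,0,0,1.5],
    [0,0,-7.5,0,0,0,1.5],
    [0,0,-10,0,0,0,1.5],
    [0,0,-12.5,0,0,0,1.5],
    [0,0,-15,0,0,0,1.5],
    [0,0,-17,0,0,0,1.5],
    [0,0,-18,0,0,0,1.5]
  ]
}}

```text
t: 6.15
position: [509.1, -231.4, 286.4]
orientation: [3.139, 0.002, 1.605]
wrist_force: [0.5, -1.1, -3.8]
gripper_width: 22.6
```

```bash
python3 -c "
from look import *
imaging.read_camera('side');imaging.read_camera('side')
look('z6.png',h=140)
s=ctrl.sense()['position']
for c in ('side','top'):
  for q in ('cassette_mid','notch','spare_mid'):print(c,q,[(np.round(r['centre'],1),r['score']) for r in finder.place_of(c,q)][:2])
"
```

```text
6.35 [ 508.7  -231.2   282.01] [-1.7993e+02 -5.0000e-02  9.1970e+01] 23.16 [ 0.     0.01   0.016 -0.    -0.003  0.001] [ 0.81 -0.61 -3.21]
side offset 315 36
top offset 400 163
side cassette_mid [(array([ 511.5, -226.7,  260.6]), 0.65), (array([ 504. , -131.6,   69.3]), 0.53)]
side notch [(array([ 505.7, -191.5,  232.4]), 0.66)]
side spare_mid [(array([ 505.9, -130.3,   71. ]), 0.97)]
top cassette_mid [(array([ 508.2, -230.2,  257.7]), 0.69)]
top notch [(array([ 507.4, -194.1,  233.2]), 0.61)]
top spare_mid [(array([ 507.2, -132.9,   75.2]), 0.78)]
```

View pics/z6.png

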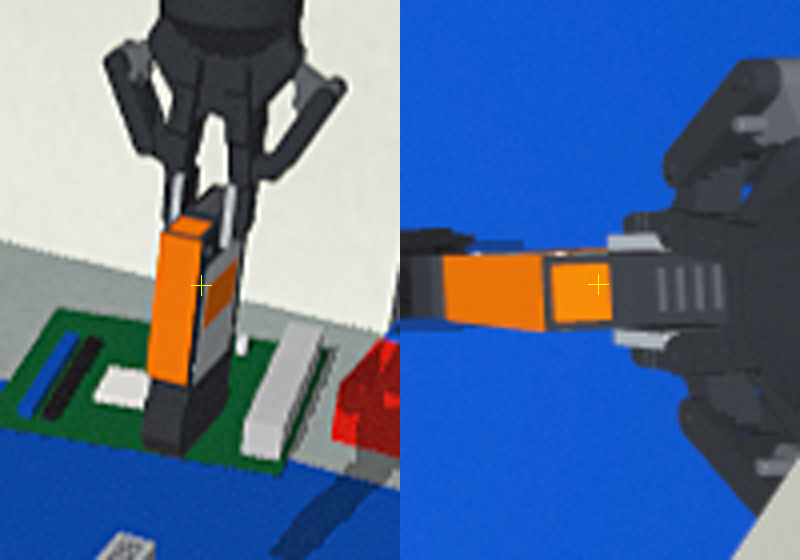

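```bash
python3 -c "
from look import *
s=ctrl.sense()['position'];print(s)
rel(s,91.97,[533,121.2,282],91.9)
"
```

```text
[ 508.82738054 -231.23592811  282.48932046]
shift cm [35.14  3.63  0.05] turn [ 0.   -0.    0.07]
```

Request:
{"op": "carry_out", "data": {
  "rows": [
    [2,0.2,0,0,0,0,1.5],
    [5.5,0.6,0,0,0,0,1.5],
    [9.5,1,0,0,0,0,1.5],
    [13.5,1.4,0,0,0,0,1.5],
    [17.5,1.8,0,0,0,0,1.5],
    [21.5,2.2,0,0,0,0,1.5],
    [25.5,2.6,0,0,0,0,1.5],
    [29.5,3,0,0,0,0,1.5],
    [33,3.4,0,0,0,0,1.5],
    [35.1,3.63,0,0,0,0,1.5]
  ]
}}

```text
t: 7.48
position: [532.8, 124.1, 283.0]
orientation: [-3.141, -0.001, 1.607]
wrist_force: [1.2, -0.6, -2.6]
gripper_width: 22.9
```

```bash
python3 -c "
from look import *
for i in range(6): imaging.read_camera('side')
look('z7.png',ctr=[533,121,190],h=140)
for c in ('side','top'):
  for q in ('cassette_mid','notch','dock_mouth','ball_side','dock'):print(c,q,[(np.round(r['centre'],1),r['score']) for r in finder.place_of(c,q)][:2])
"
```

```text
7.8833 [533.22 119.75 283.22] [-180.     0.    91.9] 22.55 [-0.    -0.001 -0.001  0.001  0.001  0.002] [ 0.12  0.1  -3.54]
side offset 224 145
top offset 155 149
side cassette_mid [(array([535.2, 122.7, 258.7]), 0.89), (array([757.8,  10.8,   1.3]), 0.43)]
side notch [(array([528.3, 162.2, 227.4]), 0.86)]
side dock_mouth [(array([536.8, 121.6, 109.8]), 0.62)]
side ball_side [(array([529.9, 177.4, 109.8]), 0.82), (array([530.2, 161.4, 230.2]), 0.73)]
side dock [(array([ 5.312e+02,  1.225e+02, -5.000e-01]), 0.86)]
top cassette_mid [(array([ 506.3, -130.4,   75.2]), 0.52)]
top notch []
top dock_mouth []
top ball_side []
top dock []
```

View pics/z7.png

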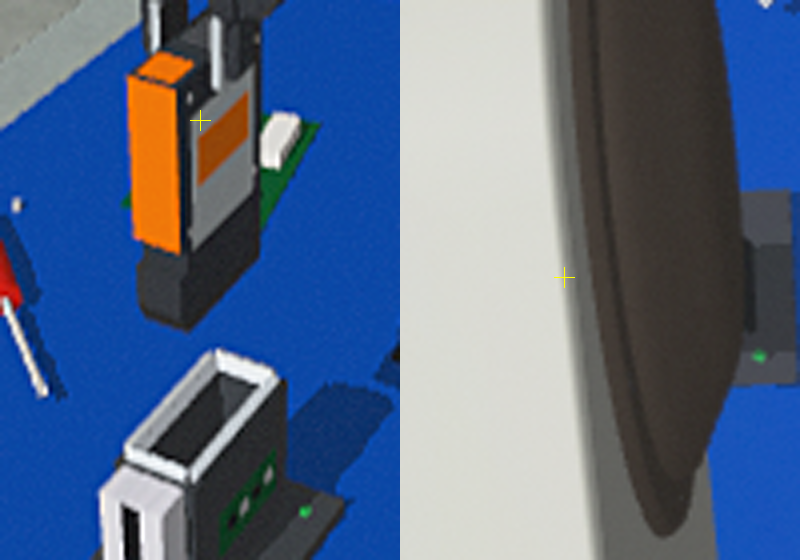

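```bash
cat > ov.py <<'E'
from look import *
def box(cx,cy,z0,z1,sx,sy,yaw):
    a=np.radians(yaw);R=np.array([[np.cos(a),-np.sin(a)],[np.sin(a),np.cos(a)]])
    P=[]
    for z in (z0,z1):
        for x,y in ((-1,-1),(1,-1),(1,1),(-1,1)): P.append([*(R@[x*sx/2,y*sy/2]+[cx,cy]),z])
    return np.array(P)
def ov(n,boxes,org,h=140,w=100,f=5,c="side"):
    im=imaging.read_camera(c); k,r=org
    z=cv2.resize(im[r:r+h,k:k+w,::-1].copy(),None,fx=f,fy=f,interpolation=cv2.INTER_CUBIC)
    for b,col in boxes:
        u=((np.array([proj(c,p) for p in b])-[k,r]+.5)*f).astype(int)
        for i,j in [(0,1),(1,2),(2,3),(3,0),(4,5),(5,6),(6,7),(7,4),(0,4),(1,5),(2,6),(3,7)]: cv2.line(z,tuple(u[i].tolist()),tuple(u[j].tolist()),col,1)
    cv2.imwrite("pics/"+n,z)
E
python3 -c "
from ov import *
s=ctrl.sense()['position']
f=6+s[2]-103.5
ov('o1.png',[(box(s[0],s[1]+.8,f,f+140,24,76,1.9),(255,255,0)),(box(533,121.6,110,110,34,86,1.9),(0,255,255)),(box(533,121.6,102,102,26,78,1.9),(0,0,255))],(234,140),h=120)
"
```

```text
(no output)
```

View pics/o1.png

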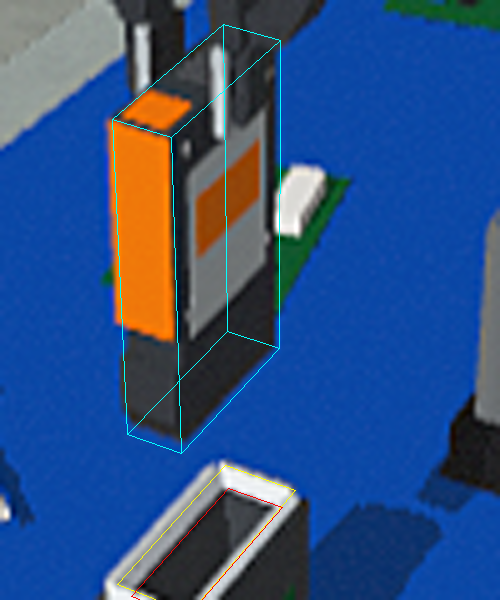

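```bash
python3 -c "
from ov import *
ov('o2.png',[(box(533,121.6,110,110,34,86,1.9),(0,255,255)),(box(533,121.6,0,110,46,98,1.9),(0,0,255))],(224,220),h=110,f=5)
"
```

```text
(no output)
```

View pics/o2.png

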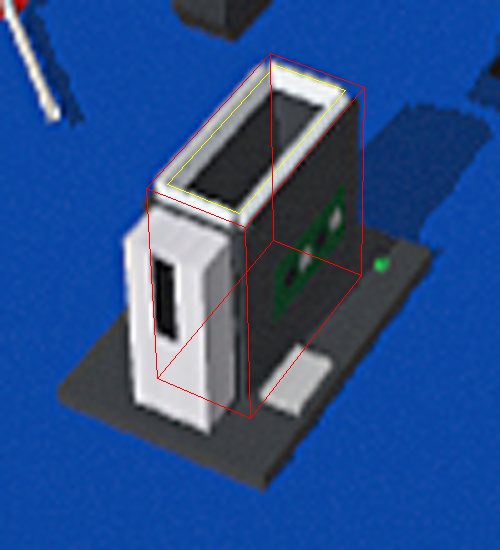

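Request:
{"op": "carry_out", "data": {
  "rows": [
    [0,0,1,0,0,0,1.5],
    [0,0,3,0,0,0,1.5],
    [0,0,5,0,0,0,1.5],
    [0,0,6.5,0,0,0,1.5],
    [0,0,7,0,0,0,1.5],
    [0,0,7,0,0,0,1.5],
    [0,0,7,0,0,0,1.5],
    [0,0,7,0,0,0,1.5]
  ]
}}

```text
t: 9.15
position: [533.6, 120.8, 214.3]
orientation: [3.14, -0.0, 1.605]
wrist_force: [1.2, 0.0, -3.5]
gripper_width: 22.6
```

```bash
python3 -c "
from ov import *
s=ctrl.sense();print(s['t'],s['wrist_force']);s=s['position'];print(s)
f=6+s[2]-103.5
ov('o3.png',[(box(s[0],s[1]+.8,f,f+140,24,76,1.9),(255,255,0)),(box(533,121.6,110,110,34,86,1.9),(0,255,255))],(224,170),h=110)
"
```

```text
9.15 [ 1.1744199   0.03788024 -3.45381639]
[533.56359962 120.75125439 214.26337703]
```

View pics/o3.png

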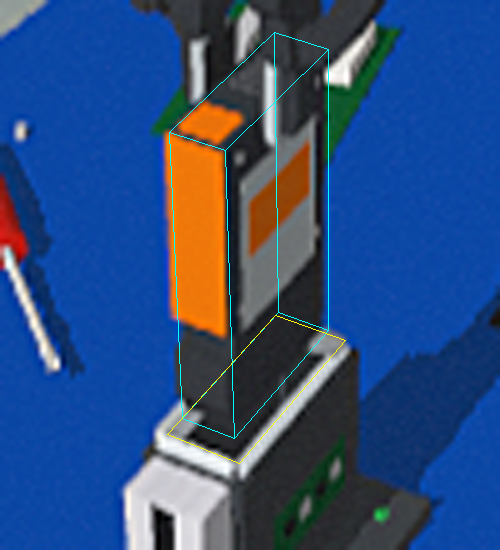

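Request:
{"op": "carry_out", "data": {
  "rows": [
    [0,0,0.3,0,0,0,1.5],
    [0,0,0.5,0,0,0,1.5],
    [0,0,0.7,0,0,0,1.5],
    [0,0,0.9,0,0,0,1.5],
    [0,0,1.0,0,0,0,1.5],
    [0,0,1.0,0,0,0,1.5]
  ]
}}

```text
t: 9.7
position: [533.1, 120.7, 202.9]
orientation: [-3.141, -0.0, 1.605]
wrist_force: [0.5, -0.8, -3.3]
gripper_width: 22.4
```

Request:
{"op": "carry_out", "data": {
  "rows": [
    [0,0,0.2,0,0,0,1.5],
    [0,0,0.3,0,0,0,1.5],
    [0,0,0.4,0,0,0,1.5],
    [0,0,0.5,0,0,0,1.5],
    [0,0,0.5,0,0,0,1.5]
  ]
}}

```text
t: 10.12
position: [533.1, 120.7, 198.0]
orientation: [-3.141, -0.0, 1.605]
wrist_force: [-0.5, 0.8, -3.1]
gripper_width: 22.5
```

Request:
{"op": "carry_out", "data": {
  "rows": [
    [0,0,0.1,0,0,0,1.5],
    [0,0,0.2,0,0,0,1.5],
    [0,0,0.3,0,0,0,1.5],
    [0,0,0.3,0,0,0,1.5]
  ]
}}

```text
t: 10.45
position: [533.1, 120.7, 195.0]
orientation: [-3.141, -0.0, 1.605]
wrist_force: [0.4, -0.2, -2.6]
gripper_width: 22.5
```

Request:
{"op": "carry_out", "data": {
  "rows": [
    [0,0,0.1,0,0,0,1.5],
    [0,0,0.2,0,0,0,1.5],
    [0,0,0.3,0,0,0,1.5],
    [0,0,0.3,0,0,0,1.5]
  ]
}}

```text
t: 10.78
position: [533.1, 120.7, 192.0]
orientation: [-3.141, -0.0, 1.605]
wrist_force: [-0.2, 1.0, -3.5]
gripper_width: 22.2
```

Request:
{"op": "carry_out", "data": {
  "rows": [
    [0,0,0.1,0,0,0,1.5],
    [0,0,0.2,0,0,0,1.5],
    [0,0,0.3,0,0,0,1.5],
    [0,0,0.3,0,0,0,1.5]
  ]
}}

```text
t: 11.12
position: [533.1, 120.7, 189.0]
orientation: [-3.141, -0.0, 1.605]
wrist_force: [0.2, -0.3, -4.0]
gripper_width: 22.5
```

Request:
{"op": "carry_out", "data": {
  "rows": [
    [0,0,0.1,0,0,0,1.5],
    [0,0,0.2,0,0,0,1.5],
    [0,0,0.3,0,0,0,1.5],
    [0,0,0.3,0,0,0,1.5]
  ]
}}

```text
t: 11.45
position: [533.1, 120.7, 186.0]
orientation: [-3.141, -0.0, 1.605]
wrist_force: [-0.6, 0.2, -3.3]
gripper_width: 22.8
```

Request:
{"op": "carry_out", "data": {
  "rows": [
    [0,0,0.1,0,0,0,1.5],
    [0,0,0.2,0,0,0,1.5],
    [0,0,0.3,0,0,0,1.5],
    [0,0,0.3,0,0,0,1.5]
  ]
}}

```text
t: 11.78
position: [533.1, 120.7, 183.0]
orientation: [-3.141, -0.0, 1.605]
wrist_force: [-0.4, -0.1, -3.5]
gripper_width: 22.7
```

Request:
{"op": "carry_out", "data": {
  "rows": [
    [0,0,0.1,0,0,0,1.5],
    [0,0,0.2,0,0,0,1.5],
    [0,0,0.3,0,0,0,1.5],
    [0,0,0.3,0,0,0,1.5]
  ]
}}

```text
t: 12.12
position: [533.1, 120.7, 180.0]
orientation: [-3.141, -0.0, 1.605]
wrist_force: [0.7, 0.7, -2.9]
gripper_width: 22.4
```

Request:
{"op": "carry_out", "data": {
  "rows": [
    [0,0,0.1,0,0,0,1.5],
    [0,0,0.2,0,0,0,1.5],
    [0,0,0.3,0,0,0,1.5],
    [0,0,0.3,0,0,0,1.5]
  ]
}}

```text
t: 12.45
position: [533.1, 120.7, 177.0]
orientation: [-3.141, -0.0, 1.605]
wrist_force: [0.7, 0.0, -2.9]
gripper_width: 22.6
```

Request:
{"op": "carry_out", "data": {
  "rows": [
    [0,0,0.1,0,0,0,1.5],
    [0,0,0.2,0,0,0,1.5],
    [0,0,0.3,0,0,0,1.5],
    [0,0,0.3,0,0,0,1.5]
  ]
}}

```text
t: 12.78
position: [533.1, 120.7, 174.0]
orientation: [-3.141, -0.0, 1.605]
wrist_force: [0.1, -0.4, -2.5]
gripper_width: 22.5
```

Request:
{"op": "carry_out", "data": {
  "rows": [
    [0,0,0.1,0,0,0,1.5],
    [0,0,0.2,0,0,0,1.5],
    [0,0,0.3,0,0,0,1.5],
    [0,0,0.3,0,0,0,1.5]
  ]
}}

```text
t: 13.12
position: [533.1, 120.7, 171.0]
orientation: [-3.141, -0.0, 1.605]
wrist_force: [0.8, 0.0, -3.2]
gripper_width: 22.6
```

Request:
{"op": "carry_out", "data": {
  "rows": [
    [0,0,0.1,0,0,0,1.5],
    [0,0,0.2,0,0,0,1.5],
    [0,0,0.3,0,0,0,1.5],
    [0,0,0.3,0,0,0,1.5]
  ]
}}

```text
t: 13.45
position: [533.1, 120.7, 168.0]
orientation: [-3.141, -0.0, 1.605]
wrist_force: [0.2, -0.2, -2.6]
gripper_width: 22.5
```

Request:
{"op": "carry_out", "data": {
  "rows": [
    [0,0,0.1,0,0,0,1.5],
    [0,0,0.2,0,0,0,1.5],
    [0,0,0.2,0,0,0,1.5]
  ]
}}

```text
t: 13.7
position: [533.1, 120.7, 166.0]
orientation: [-3.141, -0.0, 1.605]
wrist_force: [0.2, 0.5, -3.3]
gripper_width: 22.7
```

Request:
{"op": "carry_out", "data": {
  "rows": [
    [0,0,0.1,0,0,0,1.5],
    [0,0,0.2,0,0,0,1.5],
    [0,0,0.2,0,0,0,1.5]
  ]
}}

```text
t: 13.95
position: [533.1, 120.7, 164.0]
orientation: [-3.141, -0.0, 1.605]
wrist_force: [0.4, 0.4, -4.2]
gripper_width: 22.3
```

Request:
{"op": "carry_out", "data": {
  "rows": [
    [0,0,0.1,0,0,0,1.5],
    [0,0,0.2,0,0,0,1.5],
    [0,0,0.2,0,0,0,1.5]
  ]
}}

```text
t: 14.2
position: [533.1, 120.7, 162.0]
orientation: [-3.141, -0.0, 1.605]
wrist_force: [-0.4, -0.3, -4.0]
gripper_width: 22.8
```

Request:
{"op": "carry_out", "data": {
  "rows": [
    [0,0,0.1,0,0,0,1.5],
    [0,0,0.2,0,0,0,1.5],
    [0,0,0.2,0,0,0,1.5]
  ]
}}

```text
t: 14.45
position: [533.1, 120.7, 160.0]
orientation: [-3.141, -0.0, 1.605]
wrist_force: [0.7, -0.3, -3.0]
gripper_width: 22.6
```

```bash
python3 -c "
from ov import *
s=ctrl.sense();s=s['position']
f=6+s[2]-103.5
ov('o4.png',[(box(s[0],s[1]+.8,f,f+140,24,76,1.9),(255,255,0)),(box(533,121.6,110,110,34,86,1.9),(0,255,255))],(224,180),h=110)
"
```

```text
(no output)
```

View pics/o4.png

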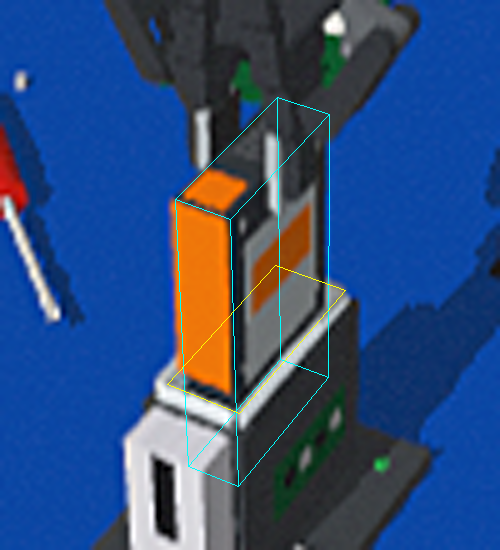

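Request:
{"op": "carry_out", "data": {
  "rows": [
    [0,0,0.1,0,0,0,1.5],
    [0,0,0.2,0,0,0,1.5],
    [0,0,0.2,0,0,0,1.5]
  ]
}}

```text
t: 14.75
position: [533.2, 120.6, 158.0]
orientation: [-3.142, 0.0, 1.605]
wrist_force: [0.4, -1.1, -1.9]
gripper_width: 22.8
```

Request:
{"op": "carry_out", "data": {
  "rows": [
    [0,0,0.1,0,0,0,1.5],
    [0,0,0.2,0,0,0,1.5],
    [0,0,0.2,0,0,0,1.5]
  ]
}}

```text
t: 15.0
position: [533.2, 120.6, 156.2]
orientation: [3.141, 0.0, 1.605]
wrist_force: [-0.3, -2.2, -2.5]
gripper_width: 23.0
```

Request:
{"op": "carry_out", "data": {
  "rows": [
    [0,0,0.1,0,0,0,1.5],
    [0,0,0.2,0,0,0,1.5],
    [0,0,0.2,0,0,0,1.5]
  ]
}}

```text
t: 15.25
position: [533.2, 120.7, 154.2]
orientation: [3.141, -0.0, 1.605]
wrist_force: [-0.3, -1.3, -0.7]
gripper_width: 22.7
```

Request:
{"op": "carry_out", "data": {
  "rows": [
    [0,0,0.1,0,0,0,1.5],
    [0,0,0.2,0,0,0,1.5],
    [0,0,0.2,0,0,0,1.5]
  ]
}}

```text
t: 15.5
position: [533.1, 120.7, 151.9]
orientation: [-3.141, -0.0, 1.605]
wrist_force: [1.0, -2.8, -2.5]
gripper_width: 22.6
```

Request:
{"op": "carry_out", "data": {
  "rows": [
    [0,0,0.1,0,0,0,1.5],
    [0,0,0.2,0,0,0,1.5],
    [0,0,0.2,0,0,0,1.5]
  ]
}}

```text
t: 15.75
position: [533.0, 120.7, 149.8]
orientation: [-3.141, -0.0, 1.605]
wrist_force: [0.3, -2.3, -2.2]
gripper_width: 22.8
```

Request:
{"op": "carry_out", "data": {
  "rows": [
    [0,0,0.1,0,0,0,1.5],
    [0,0,0.2,0,0,0,1.5],
    [0,0,0.2,0,0,0,1.5]
  ]
}}

```text
t: 16.0
position: [533.0, 120.8, 147.8]
orientation: [-3.141, -0.0, 1.605]
wrist_force: [0.3, -1.5, -2.8]
gripper_width: 22.4
```

Request:
{"op": "carry_out", "data": {
  "rows": [
    [0,0,0.1,0,0,0,1.5],
    [0,0,0.2,0,0,0,1.5],
    [0,0,0.2,0,0,0,1.5]
  ]
}}

```text
t: 16.25
position: [533.0, 120.7, 145.9]
orientation: [-3.141, -0.0, 1.605]
wrist_force: [0.7, -3.2, -3.5]
gripper_width: 22.7
```

Request:
{"op": "carry_out", "data": {
  "rows": [
    [0,0,0.1,0,0,0,1.5],
    [0,0,0.2,0,0,0,1.5],
    [0,0,0.2,0,0,0,1.5]
  ]
}}

```text
t: 16.5
position: [533.1, 120.7, 143.9]
orientation: [-3.141, -0.0, 1.605]
wrist_force: [0.1, -1.5, -3.6]
gripper_width: 22.8
```

Request:
{"op": "carry_out", "data": {
  "rows": [
    [0,0,0.1,0,0,0,1.5],
    [0,0,0.2,0,0,0,1.5],
    [0,0,0.2,0,0,0,1.5]
  ]
}}

```text
t: 16.75
position: [533.1, 120.7, 142.0]
orientation: [-3.141, -0.0, 1.605]
wrist_force: [0.7, -3.4, -2.9]
gripper_width: 22.3
```

Request:
{"op": "carry_out", "data": {
  "rows": [
    [0,0,0.1,0,0,0,1.5],
    [0,0,0.2,0,0,0,1.5],
    [0,0,0.2,0,0,0,1.5]
  ]
}}

```text
t: 17.0
position: [533.1, 120.7, 140.0]
orientation: [-3.141, -0.0, 1.605]
wrist_force: [0.3, -2.8, -2.7]
gripper_width: 22.5
```

Request:
{"op": "carry_out", "data": {
  "rows": [
    [0,0,0.1,0,0,0,1.5],
    [0,0,0.2,0,0,0,1.5],
    [0,0,0.2,0,0,0,1.5]
  ]
}}

```text
t: 17.25
position: [533.1, 120.7, 138.0]
orientation: [-3.141, -0.0, 1.605]
wrist_force: [0.8, -3.1, -3.2]
gripper_width: 23.0
```

Request:
{"op": "carry_out", "data": {
  "rows": [
    [0,0,0.1,0,0,0,1.5],
    [0,0,0.2,0,0,0,1.5],
    [0,0,0.2,0,0,0,1.5]
  ]
}}

```text
t: 17.5
position: [533.1, 120.7, 136.0]
orientation: [-3.141, -0.0, 1.605]
wrist_force: [0.8, -2.4, -3.5]
gripper_width: 22.9
```

Request:
{"op": "carry_out", "data": {
  "rows": [
    [0,0,0.1,0,0,0,1.5],
    [0,0,0.2,0,0,0,1.5],
    [0,0,0.2,0,0,0,1.5]
  ]
}}

```text
t: 17.75
position: [533.1, 120.7, 134.0]
orientation: [-3.141, -0.0, 1.605]
wrist_force: [0.1, -3.1, -4.4]
gripper_width: 22.6
```

Request:
{"op": "carry_out", "data": {
  "rows": [
    [0,0,0.1,0,0,0,1.5],
    [0,0,0.2,0,0,0,1.5],
    [0,0,0.2,0,0,0,1.5]
  ]
}}

```text
t: 18.0
position: [533.1, 120.7, 132.0]
orientation: [-3.141, -0.0, 1.605]
wrist_force: [0.5, -1.9, -3.8]
gripper_width: 22.3
```

Request:
{"op": "carry_out", "data": {
  "rows": [
    [0,0,0.05,0,0,0,1.5],
    [0,0,0.1,0,0,0,1.5],
    [0,0,0.1,0,0,0,1.5]
  ]
}}

```text
t: 18.25
position: [533.1, 120.7, 131.1]
orientation: [-3.141, -0.0, 1.605]
wrist_force: [0.7, -3.5, -3.0]
gripper_width: 22.9
```

Request:
{"op": "carry_out", "data": {
  "rows": [
    [0,0,0.05,0,0,0,1.5],
    [0,0,0.1,0,0,0,1.5],
    [0,0,0.1,0,0,0,1.5]
  ]
}}

```text
t: 18.5
position: [533.1, 120.7, 130.1]
orientation: [-3.142, -0.0, 1.605]
wrist_force: [0.5, -3.5, -2.3]
gripper_width: 22.5
```

Request:
{"op": "carry_out", "data": {
  "rows": [
    [0,0,0.05,0,0,0,1.5],
    [0,0,0.1,0,0,0,1.5],
    [0,0,0.1,0,0,0,1.5]
  ]
}}

```text
t: 18.75
position: [533.1, 120.7, 129.1]
orientation: [-3.141, -0.0, 1.605]
wrist_force: [-0.3, -3.4, -2.5]
gripper_width: 22.5
```

Request:
{"op": "carry_out", "data": {
  "rows": [
    [0,0,0.05,0,0,0,1.5],
    [0,0,0.1,0,0,0,1.5],
    [0,0,0.1,0,0,0,1.5]
  ]
}}

```text
t: 19.0
position: [533.1, 120.7, 128.1]
orientation: [-3.141, -0.0, 1.605]
wrist_force: [0.5, -2.8, -2.5]
gripper_width: 22.7
```

Request:
{"op": "carry_out", "data": {
  "rows": [
    [0,0,0.05,0,0,0,1.5],
    [0,0,0.1,0,0,0,1.5],
    [0,0,0.1,0,0,0,1.5]
  ]
}}

```text
t: 19.25
position: [533.1, 120.8, 127.0]
orientation: [-3.141, -0.0, 1.605]
wrist_force: [1.0, -2.9, -4.7]
gripper_width: 22.7
```

Request:
{"op": "carry_out", "data": {
  "rows": [
    [0,0,0.05,0,0,0,1.5],
    [0,0,0.1,0,0,0,1.5],
    [0,0,0.1,0,0,0,1.5]
  ]
}}

```text
t: 19.5
position: [533.2, 120.8, 126.3]
orientation: [3.142, -0.0, 1.605]
wrist_force: [0.0, -2.6, -1.9]
gripper_width: 22.6
```

Request:
{"op": "carry_out", "data": {
  "rows": [
    [0,0,0.05,0,0,0,1.5],
    [0,0,0.1,0,0,0,1.5],
    [0,0,0.1,0,0,0,1.5]
  ]
}}

```text
t: 19.75
position: [533.1, 120.8, 125.1]
orientation: [-3.141, -0.0, 1.605]
wrist_force: [-0.3, -2.6, -1.7]
gripper_width: 22.7
```

Request:
{"op": "carry_out", "data": {
  "rows": [
    [0,0,0.05,0,0,0,1.5],
    [0,0,0.1,0,0,0,1.5],
    [0,0,0.1,0,0,0,1.5]
  ]
}}

```text
t: 20.0
position: [533.1, 120.8, 124.1]
orientation: [-3.142, -0.0, 1.605]
wrist_force: [0.2, -1.3, -2.1]
gripper_width: 22.6
```

Request:
{"op": "carry_out", "data": {
  "rows": [
    [0,0,0.05,0,0,0,1.5],
    [0,0,0.1,0,0,0,1.5],
    [0,0,0.1,0,0,0,1.5]
  ]
}}

```text
t: 20.25
position: [533.1, 120.7, 123.1]
orientation: [-3.141, -0.0, 1.605]
wrist_force: [-0.1, -2.6, -0.9]
gripper_width: 22.6
```

Request:
{"op": "carry_out", "data": {
  "rows": [
    [0,0,0.05,0,0,0,1.5],
    [0,0,0.1,0,0,0,1.5],
    [0,0,0.1,0,0,0,1.5]
  ]
}}

```text
t: 20.5
position: [533.2, 120.7, 122.2]
orientation: [3.142, -0.0, 1.605]
wrist_force: [0.1, -2.7, 1.1]
gripper_width: 22.7
```

Request:
{"op": "carry_out", "data": {
  "rows": [
    [0,0,0.05,0,0,0,1.5],
    [0,0,0.1,0,0,0,1.5],
    [0,0,0.1,0,0,0,1.5]
  ]
}}

```text
t: 20.75
position: [533.2, 120.7, 121.2]
orientation: [3.142, -0.0, 1.605]
wrist_force: [0.2, -1.8, 2.9]
gripper_width: 22.6
```

Request:
{"op": "carry_out", "data": {
  "rows": [
    [0,0,0.05,0,0,0,1.5],
    [0,0,0.05,0,0,0,1.5],
    [0,0,0.05,0,0,0,1.5]
  ]
}}

```text
t: 21.0
position: [533.2, 120.7, 120.7]
orientation: [3.142, -0.0, 1.605]
wrist_force: [0.6, -2.8, 1.6]
gripper_width: 22.8
```

Request:
{"op": "carry_out", "data": {
  "rows": [
    [0,0,0.05,0,0,0,1.5],
    [0,0,0.05,0,0,0,1.5],
    [0,0,0.05,0,0,0,1.5]
  ]
}}

```text
t: 21.25
position: [533.2, 120.7, 120.2]
orientation: [-3.142, -0.0, 1.605]
wrist_force: [0.4, -1.8, 2.4]
gripper_width: 22.7
```

Request:
{"op": "carry_out", "data": {
  "rows": [
    [0,0,0.05,0,0,0,1.5],
    [0,0,0.05,0,0,0,1.5],
    [0,0,0.05,0,0,0,1.5]
  ]
}}

```text
t: 21.5
position: [533.2, 120.7, 119.7]
orientation: [3.142, -0.0, 1.605]
wrist_force: [-0.1, -2.0, 2.1]
gripper_width: 22.8
```

Request:
{"op": "carry_out", "data": {
  "rows": [
    [0,0,0.05,0,0,0,1.5],
    [0,0,0.05,0,0,0,1.5],
    [0,0,0.05,0,0,0,1.5]
  ]
}}

```text
t: 21.75
position: [533.2, 120.7, 119.3]
orientation: [3.141, -0.0, 1.605]
wrist_force: [-0.6, -3.6, 4.4]
gripper_width: 22.7
```

Request:
{"op": "carry_out", "data": {
  "rows": [
    [0,0,0.05,0,0,0,1.5],
    [0,0,0.05,0,0,0,1.5],
    [0,0,0.05,0,0,0,1.5]
  ]
}}

```text
t: 22.0
position: [533.3, 120.7, 118.9]
orientation: [3.141, -0.0, 1.605]
wrist_force: [0.3, -2.6, 6.4]
gripper_width: 22.4
```

Request:
{"op": "carry_out", "data": {
  "rows": [
    [0,0,0.05,0,0,0,1.5],
    [0,0,0.05,0,0,0,1.5],
    [0,0,0.05,0,0,0,1.5]
  ]
}}

```text
t: 22.25
position: [533.3, 120.7, 118.6]
orientation: [3.141, -0.0, 1.605]
wrist_force: [0.2, -2.7, 7.7]
gripper_width: 23.0
```

Request:
{"op": "carry_out", "data": {
  "rows": [
    [0,0,-0.05,0,0,0,1.5],
    [0,0,-0.1,0,0,0,1.5],
    [0,0,-0.1,0,0,0,1.5],
    [0,0,-0.1,0,0,0,1.5]
  ]
}}

```text
t: 22.58
position: [533.2, 120.7, 119.3]
orientation: [3.141, -0.0, 1.605]
wrist_force: [-0.1, -3.1, 4.8]
gripper_width: 22.7
```

Request:
{"op": "carry_out", "data": {
  "rows": [
    [0,0,-0.05,0,0,0,1.5],
    [0,0,-0.1,0,0,0,1.5],
    [0,0,-0.1,0,0,0,1.5],
    [0,0,-0.1,0,0,0,1.5]
  ]
}}

```text
t: 22.92
position: [533.1, 120.7, 120.1]
orientation: [-3.141, -0.0, 1.605]
wrist_force: [0.8, -2.9, 1.8]
gripper_width: 22.4
```

```bash
python3 -c "
from ov import *
s=ctrl.sense();print(s['torque'],s['wrist_force']);s=s['position']
f=6+s[2]-103.5
ov('o5.png',[(box(s[0],s[1]+.8,f,f+140,24,76,1.9),(255,255,0)),(box(533,121.6,110,110,34,86,1.9),(0,255,255))],(224,190),h=110)
"
```

```text
[-0.668503   -0.13211397  0.00698999] [ 0.8328473  -2.89301035  1.79243808]
```

View pics/o5.png

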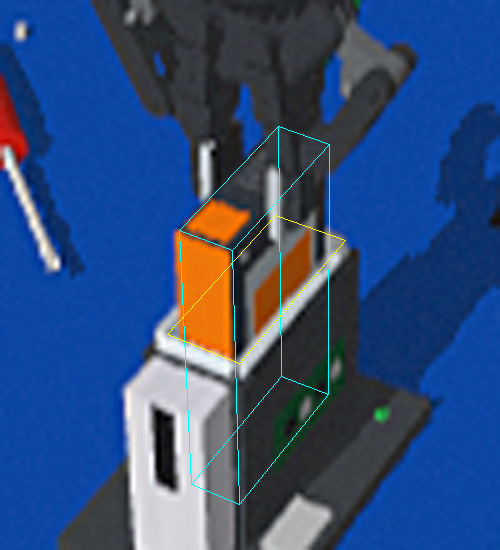

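Request:
{"op": "carry_out", "data": {
  "rows": [
    [0,0,0.05,0,0,0,1.5],
    [0,0,0.1,0,0,0,1.5],
    [0,0,0.15,0,0,0,1.5],
    [0,0,0.2,0,0,0,1.5],
    [0,0,0.2,0,0,0,1.5]
  ]
}}

```text
t: 23.38
position: [533.3, 120.7, 118.5]
orientation: [3.141, -0.0, 1.605]
wrist_force: [-0.7, -2.8, 8.3]
gripper_width: 22.9
```

Request:
{"op": "carry_out", "data": {
  "rows": [
    [0,0,0.05,0,0,0,1.5],
    [0,0,0.05,0,0,0,1.5],
    [0,0,0.05,0,0,0,1.5]
  ]
}}

```text
t: 23.63
position: [533.4, 120.7, 118.3]
orientation: [3.141, -0.0, 1.605]
wrist_force: [0.1, -3.6, 10.3]
gripper_width: 22.9
```

Request:
{"op": "carry_out", "data": {
  "rows": [
    [0,0,0.05,0,0,0,1.5],
    [0,0,0.05,0,0,0,1.5],
    [0,0,0.05,0,0,0,1.5]
  ]
}}

```text
t: 23.88
position: [533.4, 120.7, 117.9]
orientation: [3.141, -0.0, 1.605]
wrist_force: [-0.8, -3.1, 11.9]
gripper_width: 22.8
```

Request:
{"op": "carry_out", "data": {
  "rows": [
    [0,0,-0.05,0,0,0,1.5],
    [0,0,-0.1,0,0,0,1.5],
    [0,0,-0.15,0,0,0,1.5],
    [0,0,-0.2,0,0,0,1.5],
    [0,0,-0.25,0,0,0,1.5],
    [0,0,-0.25,0,0,0,1.5]
  ]
}}

```text
t: 24.38
position: [533.2, 120.7, 119.7]
orientation: [3.142, -0.0, 1.605]
wrist_force: [0.8, -2.6, 3.2]
gripper_width: 22.4
```

Request:
{"op": "carry_out", "data": {
  "rows": [
    [0,0,-0.05,0,0,0,1.5],
    [0,0,-0.1,0,0,0,1.5],
    [0,0,-0.1,0,0,0,1.5],
    [0,0,-0.1,0,0,0,1.5]
  ]
}}

```text
t: 24.72
position: [533.1, 120.7, 120.7]
orientation: [-3.141, -0.0, 1.605]
wrist_force: [0.7, -2.8, 2.0]
gripper_width: 22.4
```

Request:
{"op": "carry_out", "data": {
  "rows": [
    [0,0,0.05,0,0,0,1.5],
    [0,0,0.1,0,0,0,1.5],
    [0,0,0.15,0,0,0,1.5],
    [0,0,0.2,0,0,0,1.5],
    [0,0,0.2,0,0,0,1.5]
  ]
}}

```text
t: 25.13
position: [533.3, 120.7, 118.9]
orientation: [3.141, -0.0, 1.605]
wrist_force: [0.8, -3.3, 6.8]
gripper_width: 22.5
```

Request:
{"op": "carry_out", "data": {
  "rows": [
    [0,0,0,0,0,0,2.6],
    [0,0,0,0,0,0,3.0],
    [0,0,0,0,0,0,3.4],
    [0,0,0,0,0,0,3.6],
    [0,0,0,0,0,0,3.6],
    [0,0,0,0,0,0,3.6]
  ]
}}

```text
t: 25.63
position: [533.1, 120.8, 118.6]
orientation: [-3.141, -0.0, 1.605]
wrist_force: [1.0, 0.6, -0.9]
gripper_width: 35.9
```

```bash
python3 -c "
from ov import *
s=ctrl.sense();print(s['torque'],s['wrist_force'],s['t']);s=s['position'];print(s)
f=6+119-103.5
ov('o6.png',[(box(533.2,s[1]+.8,f,f+140,24,76,1.9),(255,255,0)),(box(533,121.6,110,110,34,86,1.9),(0,255,255))],(224,190),h=110)
"
```

```text
[0.05658239 0.05726251 0.03195957] [ 1.01180966  0.64495689 -0.90644231] 25.6333
[533.1050929  120.76319867 118.62604429]
```

View pics/o6.png

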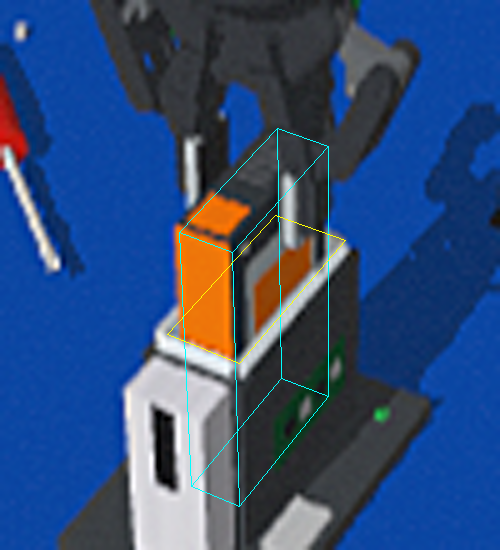

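```bash
python3 -c "
import cv2,numpy as np
for n in ('o5','o6'):
    z=cv2.imread('pics/%s.png'%n); h=cv2.cvtColor(z,cv2.COLOR_BGR2HSV)
    m=(h[:,:,0]>5)&(h[:,:,0]<18)&(h[:,:,1]>180)&(h[:,:,2]>120)
    m[:,:175]=0;m[:,255:]=0
    print(n,[(c,np.where(m[150:370,c])[0].min()+150,np.where(m[150:370,c])[0].max()+150) for c in range(195,245,8)])
"
python3 - <<'E'
import sys; sys.path.insert(0,'.')
E
```

```text
o5 [(195, np.int64(215), np.int64(342)), (203, np.int64(207), np.int64(345)), (211, np.int64(200), np.int64(348)), (219, np.int64(203), np.int64(351)), (227, np.int64(206), np.int64(355)), (235, np.int64(210), np.int64(232)), (243, np.int64(212), np.int64(224))]
o6 [(195, np.int64(209), np.int64(341)), (203, np.int64(201), np.int64(345)), (211, np.int64(193), np.int64(348)), (219, np.int64(197), np.int64(351)), (227, np.int64(200), np.int64(355)), (235, np.int64(202), np.int64(227)), (243, np.int64(206), np.int64(217))]
```

Request:
{"op": "carry_out", "data": {
  "rows": [
    [0,0,-0.2,0,0,0,3.6],
    [0,0,-0.4,0,0,0,3.6],
    [0,0,-0.5,0,0,0,3.2],
    [0,0,-0.5,0,0,0,2.7],
    [0,0,-0.5,0,0,0,2.2],
    [0,0,-0.5,0,0,0,1.5],
    [0,0,-0.5,0,0,0,1.5],
    [0,0,-0.5,0,0,0,1.5],
    [0,0,-0.5,0,0,0,1.5]
  ]
}}

```text
t: 26.43
position: [533.2, 120.7, 123.7]
orientation: [3.141, -0.0, 1.605]
wrist_force: [1.1, 0.2, 1.2]
gripper_width: 22.4
```

Request:
{"op": "carry_out", "data": {
  "rows": [
    [0,0,0.1,0,0,0,1.5],
    [0,0,0.2,0,0,0,1.5],
    [0,0,0.2,0,0,0,1.5]
  ]
}}

```text
t: 26.68
position: [533.2, 120.7, 121.6]
orientation: [3.142, -0.0, 1.605]
wrist_force: [1.8, 0.4, 2.4]
gripper_width: 23.0
```

Request:
{"op": "carry_out", "data": {
  "rows": [
    [0,0,0.1,0,0,0,1.5],
    [0,0,0.1,0,0,0,1.5],
    [0,0,0.1,0,0,0,1.5]
  ]
}}

```text
t: 26.93
position: [533.3, 120.7, 121.0]
orientation: [3.141, -0.0, 1.605]
wrist_force: [1.0, -0.1, 6.7]
gripper_width: 22.3
```

Request:
{"op": "carry_out", "data": {
  "rows": [
    [0,0,0.05,0,0,0,1.5],
    [0,0,0.05,0,0,0,1.5],
    [0,0,0.05,0,0,0,1.5]
  ]
}}

```text
t: 27.18
position: [533.4, 120.7, 120.7]
orientation: [3.141, -0.0, 1.605]
wrist_force: [0.6, 1.0, 8.2]
gripper_width: 22.4
```

Request:
{"op": "carry_out", "data": {
  "rows": [
    [0,0,0.05,0,0,0,1.5],
    [0,0,0.05,0,0,0,1.5],
    [0,0,0.05,0,0,0,1.5]
  ]
}}

```text
t: 27.43
position: [533.4, 120.7, 120.3]
orientation: [3.141, -0.0, 1.605]
wrist_force: [0.2, 0.5, 9.7]
gripper_width: 22.5
```

Request:
{"op": "carry_out", "data": {
  "rows": [
    [0,0,0.05,0,0,0,1.5],
    [0,0,0.05,0,0,0,1.5],
    [0,0,0.05,0,0,0,1.5]
  ]
}}

```text
t: 27.68
position: [533.5, 120.7, 120.0]
orientation: [3.14, -0.0, 1.605]
wrist_force: [-1.1, 0.1, 11.5]
gripper_width: 22.7
```

Request:
{"op": "carry_out", "data": {
  "rows": [
    [0,0,-0.1,0,0,0,1.5],
    [0,0,-0.2,0,0,0,1.5],
    [0,0,-0.25,0,0,0,1.5],
    [0,0,-0.25,0,0,0,1.5]
  ]
}}

```text
t: 28.02
position: [533.2, 120.7, 121.7]
orientation: [3.141, -0.0, 1.605]
wrist_force: [0.7, 0.4, 2.3]
gripper_width: 22.3
```

Request:
{"op": "carry_out", "data": {
  "rows": [
    [0,0,-0.05,0,0,0,1.5],
    [0,0,-0.1,0,0,0,1.5],
    [0,0,-0.1,0,0,0,1.5]
  ]
}}

```text
t: 28.27
position: [533.2, 120.7, 122.7]
orientation: [3.142, -0.0, 1.605]
wrist_force: [1.8, 0.5, 2.2]
gripper_width: 22.5
```

Request:
{"op": "carry_out", "data": {
  "rows": [
    [0,0,-0.05,0,0,0,1.5],
    [0,0,-0.1,0,0,0,1.5],
    [0,0,-0.1,0,0,0,1.5]
  ]
}}

```text
t: 28.52
position: [533.1, 120.7, 123.7]
orientation: [-3.142, -0.0, 1.605]
wrist_force: [1.2, 1.3, 1.3]
gripper_width: 22.2
```

Request:
{"op": "carry_out", "data": {
  "rows": [
    [0,0,-0.05,0,0,0,1.5],
    [0,0,-0.1,0,0,0,1.5],
    [0,0,-0.1,0,0,0,1.5]
  ]
}}

```text
t: 28.77
position: [533.1, 120.7, 124.6]
orientation: [-3.141, -0.0, 1.605]
wrist_force: [1.1, 1.3, -0.0]
gripper_width: 22.6
```

Request:
{"op": "carry_out", "data": {
  "rows": [
    [0,0,-0.05,0,0,0,1.5],
    [0,0,-0.1,0,0,0,1.5],
    [0,0,-0.1,0,0,0,1.5]
  ]
}}

```text
t: 29.02
position: [532.9, 120.7, 125.3]
orientation: [-3.141, -0.0, 1.605]
wrist_force: [2.0, 1.6, -6.7]
gripper_width: 22.4
```

Request:
{"op": "carry_out", "data": {
  "rows": [
    [0,0,0.05,0,0,0,1.5],
    [0,0,0.1,0,0,0,1.5],
    [0,0,0.15,0,0,0,1.5],
    [0,0,0.15,0,0,0,1.5]
  ]
}}

```text
t: 29.35
position: [533.2, 120.7, 124.4]
orientation: [3.141, -0.0, 1.605]
wrist_force: [1.1, 1.9, -0.6]
gripper_width: 22.3
```

Request:
{"op": "carry_out", "data": {
  "rows": [
    [0,0,0.05,0,0,0,1.5],
    [0,0,0.1,0,0,0,1.5],
    [0,0,0.1,0,0,0,1.5]
  ]
}}

```text
t: 29.6
position: [533.2, 120.7, 123.3]
orientation: [3.141, -0.0, 1.605]
wrist_force: [1.6, 0.4, 0.9]
gripper_width: 22.1
```

Request:
{"op": "carry_out", "data": {
  "rows": [
    [0,0,0,0,0,0,2.6],
    [0,0,0,0,0,0,3.0],
    [0,0,0,0,0,0,3.6],
    [0,0,0,0,0,0,4.2],
    [0,0,0,0,0,0,4.2]
  ]
}}

```text
t: 30.02
position: [533.1, 120.7, 123.2]
orientation: [-3.141, -0.0, 1.605]
wrist_force: [0.1, 0.5, -0.3]
gripper_width: 41.9
```

```bash
python3 -c "
from ov import *
s=ctrl.sense();print(s['torque'],s['wrist_force'],s['t'],s['position'])
f=6+123.6-103.5
ov('o7.png',[(box(533.2,121.4,f,f+140,24,76,1.9),(255,255,0))],(224,190),h=110)
import cv2,numpy as np
z=cv2.imread('pics/o7.png'); h=cv2.cvtColor(z,cv2.COLOR_BGR2HSV)
m=(h[:,:,0]>5)&(h[:,:,0]<18)&(h[:,:,1]>180)&(h[:,:,2]>120)
m[:,:175]=0;m[:,255:]=0
print([(c,np.where(m[150:370,c])[0].min()+150,np.where(m[150:370,c])[0].max()+150) for c in range(195,245,8)])
"
```

```text
[-0.01805579 -0.02018003  0.02883033] [ 0.12888073  0.50581917 -0.3336338 ] 30.0167 [533.07569897 120.69506952 123.15396977]
[(195, np.int64(209), np.int64(342)), (203, np.int64(202), np.int64(345)), (211, np.int64(196), np.int64(348)), (219, np.int64(196), np.int64(351)), (227, np.int64(200), np.int64(355)), (235, np.int64(202), np.int64(227)), (243, np.int64(206), np.int64(217))]
```

View pics/o7.png

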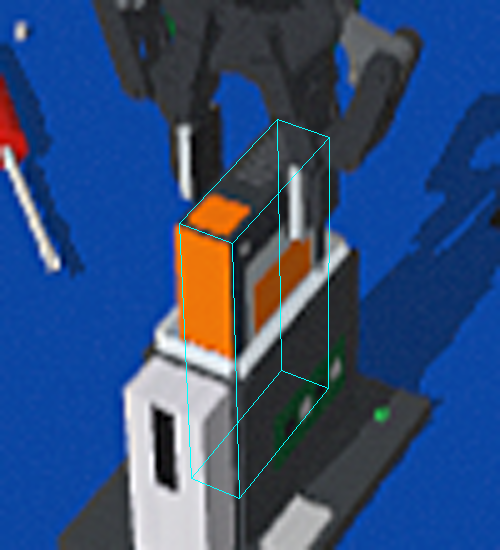

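Request:
{"op": "carry_out", "data": {
  "rows": [
    [0,0,0,0,0,0,5.5],
    [0,0,0,0,0,0,5.5],
    [0,0,0,0,0,0,5.5],
    [0,0,-1,0,0,0,5.5],
    [0,0,-3,0,0,0,5.5],
    [0,0,-5,0,0,0,5.5],
    [0,0,-8,0,0,0,5.5],
    [0,0,-11,0,0,0,5.5],
    [0,0,-12,0,0,0,5.5],
    [0,0,-12,0,0,0,5.5]
  ]
}}

```text
t: 30.9
position: [534.1, 120.8, 246.8]
orientation: [3.137, -0.0, 1.605]
wrist_force: [0.5, -0.2, 0.3]
gripper_width: 55.0
```

```bash
python3 -c "
from ov import *
s=ctrl.sense();print(s['wrist_force'],s['t'],s['position'])
imaging.read_camera('side')
f=6+123.3-103.5
ov('o8.png',[(box(533.2,121.4,f,f+140,24,76,1.9),(255,255,0))],(224,190),h=110)
for q in ('cassette_mid','spare_mid'): print(q,[(np.round(r['centre'],1),r['score']) for r in finder.place_of('side',q)][:2])
z=cv2.imread('pics/o8.png'); h=cv2.cvtColor(z,cv2.COLOR_BGR2HSV)
m=(h[:,:,0]>5)&(h[:,:,0]<18)&(h[:,:,1]>180)&(h[:,:,2]>120)
m[:,:175]=0;m[:,255:]=0
print([(c,np.where(m[150:370,c])[0].min()+150,np.where(m[150:370,c])[0].max()+150) for c in range(195,245,8)])
"
```

```text
[ 0.46719721 -0.22021942  0.34031844] 30.9 [534.08344015 120.78613992 246.83996151]
cassette_mid [(array([534.1, 121.5,  96.9]), 0.92)]
spare_mid [(array([ 504.2, -131. ,   72. ]), 0.85)]
[(195, np.int64(209), np.int64(342)), (203, np.int64(201), np.int64(345)), (211, np.int64(195), np.int64(348)), (219, np.int64(196), np.int64(351)), (227, np.int64(201), np.int64(355)), (235, np.int64(202), np.int64(227)), (243, np.int64(206), np.int64(217))]
```

View pics/o8.png

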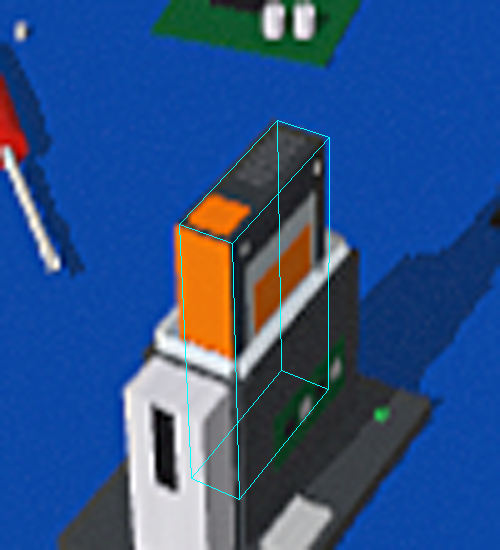

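Request:
{"op": "carry_out", "data": {
  "rows": [
    [0,0,0,0,0,0,0.5],
    [0,0,1,0,0,0,0],
    [0,0,3,0,0,0,0],
    [0,0,5,0,0,0,0],
    [0,0,6.5,0,0,0,0],
    [0,0,7,0,0,0,0],
    [0,0,7.1,0,0,0,0],
    [0,0,7.1,0,0,0,0]
  ]
}}

```text
t: 31.77
position: [533.1, 120.7, 172.2]
orientation: [-3.141, -0.0, 1.605]
wrist_force: [-0.2, -0.0, 1.0]
gripper_width: 0.4
```

Request:
{"op": "carry_out", "data": {
  "rows": [
    [0,0,0.1,0,0,0,0],
    [0,0,0.2,0,0,0,0],
    [0,0,0.2,0,0,0,0]
  ]
}}

```text
t: 32.02
position: [533.4, 120.7, 170.7]
orientation: [3.141, -0.0, 1.605]
wrist_force: [0.2, -0.6, 0.5]
gripper_width: -0.2
```

Request:
{"op": "carry_out", "data": {
  "rows": [
    [0,0,0.1,0,0,0,0],
    [0,0,0.2,0,0,0,0],
    [0,0,0.2,0,0,0,0]
  ]
}}

```text
t: 32.27
position: [533.1, 120.7, 168.1]
orientation: [-3.142, -0.0, 1.605]
wrist_force: [-0.3, -0.0, -0.0]
gripper_width: 0.1
```

Request:
{"op": "carry_out", "data": {
  "rows": [
    [0,0,0.1,0,0,0,0],
    [0,0,0.2,0,0,0,0],
    [0,0,0.2,0,0,0,0]
  ]
}}

```text
t: 32.52
position: [533.1, 120.7, 166.0]
orientation: [-3.141, -0.0, 1.605]
wrist_force: [0.5, 0.7, 0.4]
gripper_width: 0.3
```

Request:
{"op": "carry_out", "data": {
  "rows": [
    [0,0,0.1,0,0,0,0],
    [0,0,0.1,0,0,0,0]
  ]
}}

```text
t: 32.68
position: [533.1, 120.7, 165.1]
orientation: [-3.141, -0.0, 1.605]
wrist_force: [0.1, -0.3, -0.9]
gripper_width: -0.4
```

Request:
{"op": "carry_out", "data": {
  "rows": [
    [0,0,0.1,0,0,0,0],
    [0,0,0.1,0,0,0,0]
  ]
}}

```text
t: 32.85
position: [533.1, 120.7, 164.1]
orientation: [-3.141, -0.0, 1.605]
wrist_force: [-0.2, -0.7, -0.2]
gripper_width: -0.0
```

Request:
{"op": "carry_out", "data": {
  "rows": [
    [0,0,0.1,0,0,0,0],
    [0,0,0.1,0,0,0,0]
  ]
}}

```text
t: 33.02
position: [533.1, 120.7, 163.1]
orientation: [-3.141, -0.0, 1.605]
wrist_force: [0.5, 0.4, 0.2]
gripper_width: -0.1
```

Request:
{"op": "carry_out", "data": {
  "rows": [
    [0,0,0.1,0,0,0,0],
    [0,0,0.1,0,0,0,0]
  ]
}}

```text
t: 33.18
position: [533.1, 120.7, 162.0]
orientation: [-3.141, -0.0, 1.605]
wrist_force: [-0.1, -0.0, -0.4]
gripper_width: 0.1
```

Request:
{"op": "carry_out", "data": {
  "rows": [
    [0,0,0.1,0,0,0,0],
    [0,0,0.2,0,0,0,0]
  ]
}}

```text
t: 33.35
position: [533.2, 120.7, 160.2]
orientation: [3.142, -0.0, 1.605]
wrist_force: [0.2, 0.2, -0.2]
gripper_width: 0.0
```

Request:
{"op": "carry_out", "data": {
  "rows": [
    [0,0,0.1,0,0,0,0],
    [0,0,0.2,0,0,0,0]
  ]
}}

```text
t: 33.52
position: [533.2, 120.7, 158.1]
orientation: [-3.142, -0.0, 1.605]
wrist_force: [0.5, -1.1, 0.8]
gripper_width: -0.0
```

Request:
{"op": "carry_out", "data": {
  "rows": [
    [0,0,0.1,0,0,0,0],
    [0,0,0.2,0,0,0,0]
  ]
}}

```text
t: 33.68
position: [533.1, 120.7, 156.1]
orientation: [-3.141, -0.0, 1.605]
wrist_force: [0.1, -0.1, 0.1]
gripper_width: 0.2
```

```bash
python3 -c "
from look import *
look('z9.png',ctr=[533,121,170])"
```

```text
33.7833 [533.09 120.68 156.04] [-179.99   -0.     91.97] 0.29 [ 0.001  0.    -0.005 -0.001  0.003 -0.001] [ 0.13 -0.43  0.61]
side offset 224 173
top offset 157 170
```

View pics/z9.png

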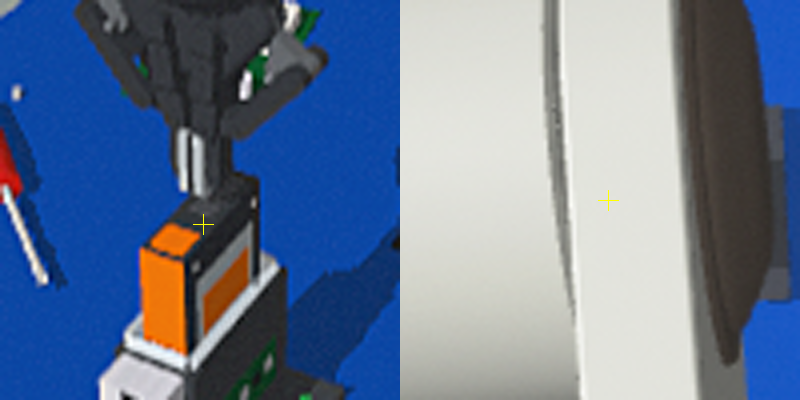

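Request:
{"op": "carry_out", "data": {
  "rows": [
    [0,0,0.1,0,0,0,0],
    [0,0,0.1,0,0,0,0]
  ]
}}

```text
t: 33.95
position: [533.1, 120.7, 155.1]
orientation: [-3.141, -0.0, 1.605]
wrist_force: [-1.1, -0.3, 0.6]
gripper_width: 0.1
```

Request:
{"op": "carry_out", "data": {
  "rows": [
    [0,0,0.1,0,0,0,0],
    [0,0,0.1,0,0,0,0]
  ]
}}

```text
t: 34.12
position: [533.1, 120.7, 154.1]
orientation: [-3.141, -0.0, 1.605]
wrist_force: [0.1, -0.1, -0.1]
gripper_width: -0.0
```

Request:
{"op": "carry_out", "data": {
  "rows": [
    [0,0,0.1,0,0,0,0],
    [0,0,0.1,0,0,0,0]
  ]
}}

```text
t: 34.28
position: [533.1, 120.7, 153.1]
orientation: [-3.141, -0.0, 1.605]
wrist_force: [0.0, 0.2, -0.3]
gripper_width: -0.1
```

Request:
{"op": "carry_out", "data": {
  "rows": [
    [0,0,0.1,0,0,0,0],
    [0,0,0.1,0,0,0,0]
  ]
}}

```text
t: 34.45
position: [533.1, 120.7, 152.0]
orientation: [-3.141, -0.0, 1.605]
wrist_force: [0.3, 0.4, -0.1]
gripper_width: -0.2
```

Request:
{"op": "carry_out", "data": {
  "rows": [
    [0,0,0.1,0,0,0,0],
    [0,0,0.1,0,0,0,0]
  ]
}}

```text
t: 34.62
position: [533.1, 120.7, 151.0]
orientation: [-3.141, -0.0, 1.605]
wrist_force: [0.9, 0.1, -0.2]
gripper_width: -0.0
```

Request:
{"op": "carry_out", "data": {
  "rows": [
    [0,0,0.1,0,0,0,0],
    [0,0,0.1,0,0,0,0]
  ]
}}

```text
t: 34.78
position: [533.1, 120.7, 150.1]
orientation: [-3.141, -0.0, 1.605]
wrist_force: [-0.2, 0.1, 0.4]
gripper_width: -0.2
```

Request:
{"op": "carry_out", "data": {
  "rows": [
    [0,0,0.1,0,0,0,0],
    [0,0,0.1,0,0,0,0]
  ]
}}

```text
t: 34.95
position: [533.1, 120.7, 149.0]
orientation: [-3.141, -0.0, 1.605]
wrist_force: [-0.4, -0.4, -0.3]
gripper_width: -0.4
```

Request:
{"op": "carry_out", "data": {
  "rows": [
    [0,0,0.1,0,0,0,0],
    [0,0,0.1,0,0,0,0]
  ]
}}

```text
t: 35.12
position: [533.1, 120.7, 148.0]
orientation: [-3.141, -0.0, 1.605]
wrist_force: [-0.4, -0.6, -1.3]
gripper_width: -0.1
```

Request:
{"op": "carry_out", "data": {
  "rows": [
    [0,0,0.1,0,0,0,0],
    [0,0,0.1,0,0,0,0]
  ]
}}

```text
t: 35.28
position: [533.1, 120.7, 147.0]
orientation: [-3.141, -0.0, 1.605]
wrist_force: [-0.1, 0.4, 0.2]
gripper_width: 0.0
```

Request:
{"op": "carry_out", "data": {
  "rows": [
    [0,0,0.1,0,0,0,0],
    [0,0,0.1,0,0,0,0]
  ]
}}

```text
t: 35.45
position: [533.1, 120.7, 146.1]
orientation: [-3.141, -0.0, 1.605]
wrist_force: [0.3, -1.0, -0.2]
gripper_width: -0.1
```

Request:
{"op": "carry_out", "data": {
  "rows": [
    [0,0,0.1,0,0,0,0],
    [0,0,0.1,0,0,0,0]
  ]
}}

```text
t: 35.62
position: [533.1, 120.7, 145.0]
orientation: [-3.141, -0.0, 1.605]
wrist_force: [0.4, 0.9, 0.5]
gripper_width: -0.0
```

```bash
python3 -c "
from ov import *
f=6+123.3-103.5
ov('o9.png',[],(224,190),h=110)
z=cv2.imread('pics/o9.png'); h=cv2.cvtColor(z,cv2.COLOR_BGR2HSV)
m=(h[:,:,0]>5)&(h[:,:,0]<18)&(h[:,:,1]>180)&(h[:,:,2]>120)
m[:,:175]=0;m[:,255:]=0
print([(c,np.where(m[150:370,c])[0].min()+150,np.where(m[150:370,c])[0].max()+150) for c in range(195,245,8)])
"
```

```text
[(195, np.int64(209), np.int64(342)), (203, np.int64(201), np.int64(345)), (211, np.int64(195), np.int64(348)), (219, np.int64(196), np.int64(351)), (227, np.int64(201), np.int64(355)), (235, np.int64(202), np.int64(227)), (243, np.int64(206), np.int64(217))]
```

View pics/o9.png

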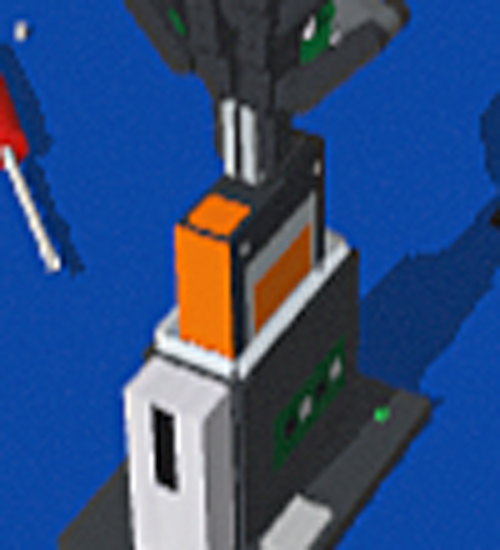

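Request:
{"op": "carry_out", "data": {
  "rows": [
    [0,0,0.1,0,0,0,0],
    [0,0,0.1,0,0,0,0]
  ]
}}

```text
t: 35.83
position: [533.1, 120.7, 144.1]
orientation: [-3.141, -0.0, 1.605]
wrist_force: [0.2, 0.5, 0.2]
gripper_width: 0.2
```

Request:
{"op": "carry_out", "data": {
  "rows": [
    [0,0,0.1,0,0,0,0],
    [0,0,0.1,0,0,0,0]
  ]
}}

```text
t: 36.0
position: [533.1, 120.7, 143.0]
orientation: [-3.141, -0.0, 1.605]
wrist_force: [0.3, -0.5, -0.3]
gripper_width: -0.0
```

Request:
{"op": "carry_out", "data": {
  "rows": [
    [0,0,0.1,0,0,0,0],
    [0,0,0.1,0,0,0,0]
  ]
}}

```text
t: 36.17
position: [533.1, 120.7, 142.0]
orientation: [-3.141, -0.0, 1.605]
wrist_force: [-0.4, 0.2, -0.3]
gripper_width: 0.1
```

Request:
{"op": "carry_out", "data": {
  "rows": [
    [0,0,0.1,0,0,0,0],
    [0,0,0.1,0,0,0,0]
  ]
}}

```text
t: 36.33
position: [533.1, 120.7, 141.1]
orientation: [-3.141, -0.0, 1.605]
wrist_force: [0.6, 0.5, 0.7]
gripper_width: -0.5
```

Request:
{"op": "carry_out", "data": {
  "rows": [
    [0,0,0.1,0,0,0,0],
    [0,0,0.1,0,0,0,0]
  ]
}}

```text
t: 36.5
position: [533.1, 120.7, 140.1]
orientation: [-3.141, -0.0, 1.605]
wrist_force: [-0.0, 0.3, -0.1]
gripper_width: 0.4
```

Request:
{"op": "carry_out", "data": {
  "rows": [
    [0,0,0.1,0,0,0,0],
    [0,0,0.1,0,0,0,0]
  ]
}}

```text
t: 36.67
position: [533.2, 120.7, 139.2]
orientation: [3.142, -0.0, 1.605]
wrist_force: [0.7, 0.3, 1.1]
gripper_width: -0.1
```

Request:
{"op": "carry_out", "data": {
  "rows": [
    [0,0,0.1,0,0,0,0],
    [0,0,0.1,0,0,0,0]
  ]
}}

```text
t: 36.83
position: [533.2, 120.7, 138.2]
orientation: [3.142, -0.0, 1.605]
wrist_force: [-0.6, -0.3, 1.5]
gripper_width: -0.2
```

```bash
python3 -c "
from ov import *
ov('o10.png',[],(224,190),h=110)
z=cv2.imread('pics/o10.png'); h=cv2.cvtColor(z,cv2.COLOR_BGR2HSV)
m=(h[:,:,0]>5)&(h[:,:,0]<18)&(h[:,:,1]>180)&(h[:,:,2]>120)
m[:,:175]=0;m[:,255:]=0
print([(c,np.where(m[150:370,c])[0].min()+150,np.where(m[150:370,c])[0].max()+150) for c in range(195,245,8)])
"
```

```text
[(195, np.int64(212), np.int64(342)), (203, np.int64(203), np.int64(345)), (211, np.int64(197), np.int64(348)), (219, np.int64(201), np.int64(351)), (227, np.int64(203), np.int64(355)), (235, np.int64(206), np.int64(230)), (243, np.int64(208), np.int64(220))]
```

View pics/o10.png

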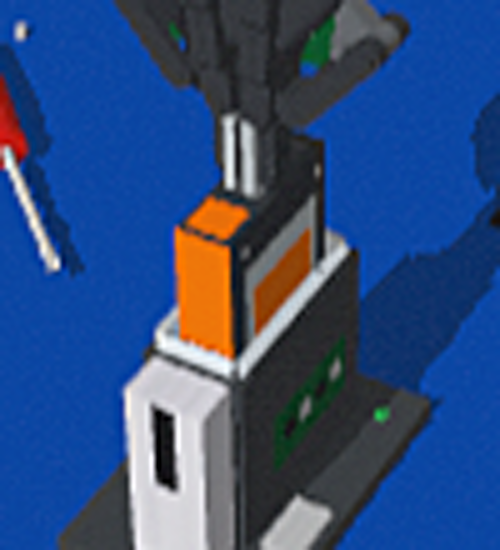

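Request:
{"op": "carry_out", "data": {
  "rows": [
    [0,0,0.1,0,0,0,0],
    [0,0,0.1,0,0,0,0]
  ]
}}

```text
t: 37.05
position: [533.1, 120.7, 137.1]
orientation: [-3.142, -0.0, 1.605]
wrist_force: [1.7, 0.5, 2.0]
gripper_width: -0.3
```

Request:
{"op": "carry_out", "data": {
  "rows": [
    [0,0,0.1,0,0,0,0],
    [0,0,0.1,0,0,0,0]
  ]
}}

```text
t: 37.22
position: [533.3, 120.7, 136.4]
orientation: [3.141, -0.0, 1.605]
wrist_force: [-1.4, 0.4, 7.2]
gripper_width: 0.0
```

Request:
{"op": "carry_out", "data": {
  "rows": [
    [0,0,0.05,0,0,0,0],
    [0,0,0.1,0,0,0,0],
    [0,0,0.1,0,0,0,0]
  ]
}}

```text
t: 37.47
position: [533.5, 120.7, 135.8]
orientation: [3.14, -0.0, 1.605]
wrist_force: [-0.6, -0.3, 9.1]
gripper_width: 0.1
```

Request:
{"op": "carry_out", "data": {
  "rows": [
    [0,0,-0.1,0,0,0,0],
    [0,0,-0.2,0,0,0,0],
    [0,0,-0.3,0,0,0,0],
    [0,0,-0.4,0,0,0,0],
    [0,0,-0.5,0,0,0,0],
    [0,0,-0.7,0,0,0,0],
    [0,0,-1.5,0,0,0,0],
    [0,0,-3.5,0,0,0,0],
    [0,0,-6,0,0,0,0],
    [0,0,-7,0,0,0,0]
  ]
}}

```text
t: 38.3
position: [533.9, 120.8, 208.7]
orientation: [3.138, -0.0, 1.605]
wrist_force: [1.1, 0.4, 0.6]
gripper_width: 0.1
```

```bash
python3 -c "
from ov import *
imaging.read_camera('side')
ov('o11.png',[],(224,190),h=110)
z=cv2.imread('pics/o11.png'); h=cv2.cvtColor(z,cv2.COLOR_BGR2HSV)
m=(h[:,:,0]>5)&(h[:,:,0]<18)&(h[:,:,1]>180)&(h[:,:,2]>120)
m[:,:175]=0;m[:,255:]=0
print([(c,np.where(m[150:370,c])[0].min()+150,np.where(m[150:370,c])[0].max()+150) for c in range(195,245,8)])
print([(np.round(r['centre'],1),r['score']) for r in finder.place_of('side','cassette_mid')],ctrl.sense()['t'],ctrl.sense()['qd'].round(3),ctrl.sense()['position'],ctrl.sense()['wrist_force'])
"
```

```text
[(195, np.int64(209), np.int64(342)), (203, np.int64(201), np.int64(345)), (211, np.int64(195), np.int64(348)), (219, np.int64(197), np.int64(351)), (227, np.int64(200), np.int64(355)), (235, np.int64(202), np.int64(227)), (243, np.int64(206), np.int64(218))]
[(array([536.9, 121.6,  96.2]), 0.82)] 38.45 [ 0.     0.016  0.035  0.001 -0.013 -0.   ] [533.42229831 120.71971436 205.72994114] [-0.06158835  0.5063265  -0.45397103]
```

View pics/o11.png

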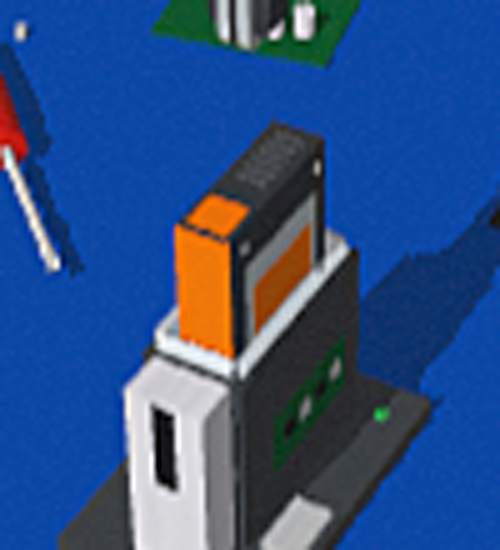

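```bash
python3 -c "
from h import *
print(ctrl.job_done(), ctrl.sense()['t'])"
```

```text
the job is handed in; nothing more can be done
the job is handed in; nothing more can be done
```

The drive cassette is in the test dock, upright with its orange edge towards the ball. I released it and handed the job in just after t = 38.5 s. I think the ball has clicked in, but I could not confirm that directly.

- **Pressing:** the rubber stop was felt at about 5 N per mm. I pressed past the first touch of the stop three times while gripping and once on top with closed fingers. The highest dock force I read was about 15 N, against the 28 N limit.
- **Evidence for the click:** with the cassette gripped, a careful upward pull met a firm hold of about 3 N downward beyond its own weight. The ball itself cannot be seen or read.
- **Evidence that disagrees:** each time I let go, the cassette rose about 3 mm above first contact with the stop and rested at the same height. That could also be just the lifter balancing the cassette's weight. On the way down I read no clear force drop at the click.
- **Final look:** the cassette's centre is at about (535, 121.5, 96) mm. That is within roughly 2–5 mm of the slot centre, depending on which camera estimate is used, and the 6 mm limit is not far off. It looks upright and untouched by the robot.
- **Other items:** the spare cassette was still in its place when checked at about 31 s. I did not check the screwdriver, board or tray at the end, but nothing came near them.

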